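Refit the two missing modules of a sloped desk organiser

ROBOT

A 6-joint arm with a two-finger parallel gripper is mounted at the origin on the work surface. World frame = base frame: x ahead of the robot, y to its left, z up, the work surface at z = 0. Lengths are in m, angles in degrees, forces in N, time in s.
With the tool pointing down it reaches from about 0.35 to 0.875 m from the base axis. Payload 4.2 kg.
Tool frame: the origin (TCP) lies at the very end of the fingers, on their centre line; the grasp point (between the pads) lies 19 mm behind it; z points along the fingers, y is the direction in which the jaws open and shut (so a half turn about z gives the same grasp; the last joint's range is limited). The gripper opens to 87 mm and grips with 3 to 60 N. Pads are 19 mm wide; open, the fingers measure 117 mm over their backs; the gripper's body (75 mm by 190 mm) begins 51 mm behind the grasp point.
Start: joints at [80.993, 22.042, 0.453, 0, -68.411, -14.817], TCP at [0.252, 0.572, 0.223] pointing down, gripper open.
Joint ranges: [-179.83, 179.83], [-69.29, 118.12], [-61.27, 80.66], [-181.25, 117.63], [-171.15, -9.14], [-177.46, 177.46]. Speed limits (degrees/s): [159.86, 159.86, 180, 180, 180, 180].

INTERFACE

Orientations are given as a 3x3 rotation matrix whose columns are the frame's x, y, z axes.
In Python, from workcell import state, camera, job_done gives the robot as it stands.
- The arm moves only by the tool jog_arm, never from a script. Its argument "steps" is a list of rows, each an object of numbers: "gripper": the finger opening in mm, from 0 to 87; "tx", "ty", "tz": the shift along the tool's x, y, z in mm; "ax", "ay", "az": the turn, a rotation vector about the tool's x, y, z in rad. In form: [{"gripper": .., "tx": .., "ty": .., "tz": .., "ax": .., "ay": .., "az": ..}, ...]. A call has 1 to 20 rows; each row shifts and turns the pose as measured when the row begins, along the tool's axes as they then stand; what a row does not reach is not made up. A row lasts 1/12 s, in which the tool goes at most 41.7 mm and 7.16 degrees, less where a joint would pass 70% of its speed; a pose out of reach is approached as far as the arm can. A call with a gripper value outside its range is refused whole. The fingers move at their own pace and stop on an object; the grip force is fixed at half the most. Time passes only in rows, so rows that do not move let the fingers close. It gives the time, the measured TCP pose, the force and the opening at its end, in the units of the state.
- state(): the state, without advancing time (a new reading comes with each control period).
- camera(name): name is "scene" or "side" or "wrist"; returns a dict with "frame" (400x640x3 uint8, red, green, blue), "z_map" (400x640 float32, m along the optical axis (not along the pixel's ray), 0 where there is no reading), "mtx" (3x3 intrinsics, pixels), "world_from_camera" (4x4, takes a point from camera to world coordinates); the wrist camera has in their place "hand_eye" (4x4, takes a point from camera to tool coordinates, whose origin is the TCP and whose axes are the flange's). Camera axes: x right, y down, z forward; pixel columns grow to the right and rows downward; lengths in m; the calibration is good to about 2 mm. The wrist camera is an equidistant fisheye: a pixel r from the principal point sees the ray r / f radians off the axis. A picture is of the moment at which its call begins: read the wrist's pose just before it.
- job_done(): hands the job in, once; it reports no verdict.
The state is a dict: "t": time; "qpos": joint angles; "qvel": joint speeds; "effort": joint torques, N m; "tcp_pos": TCP position; "tcp_rot": TCP orientation; "ft_force": force on the tool from outside, world axes, zero at the start; "torque": the same for the moment, N m; "finger_gap": opening from 0.0 (shut) to 1.0 (fully open).
Only numpy, scipy, OpenCV 4.12 (cv2) and the standard library are available. Lean on these libraries where they do the work, as an engineer would, in place of code of your own. Each camera call takes 0.05 s, during which the arm holds its last target. There are 200 camera calls.

TASK

Two bamboo modules of the sloped desk organiser have been taken out and stand on the desk: one carries a square pen cup, the other a block with card slots. Put both back into the openings they belong in, turned so that their tabs interlock with the neighbours and each base drops fully home, flush with the organiser's rim, and let go of them. Leave everything else on the desk as it is.

Things in the scene. Friction and masses are not known exactly. Their poses are not given: they have to be found in the camera images.
- cup_mid (a point): Centre, half-way up, of the loose pen-cup module: 37 mm above its underside, on the cup's axis; z up, 170 g, stands flat at any yaw. Base 14 mm thick; hollow square cup 46 x 46 mm outside (along x, y), from 14 to 74 mm up. Base (mm; x, y): (-44..44, -39..39); leg (-74..-44, -39..-1); T tabs: +y neck (-9..9, 39..49), head (-16..16, 49..57); -y neck (6..24, -49..-39), head (-1..31, -57..-49).
- block_mid (a point): Centre, half-way up, of the loose card-block module: 37 mm above its underside, on the block's axis; z up, 180 g, stands flat at any yaw. Base 14 mm thick; block 56 (x) x 32 (y) mm, from 14 to 74 mm up, two 5 mm slots along x in its top. Base (mm; x, y): (-44..44, -33..45), T notch in its +y side (mouth 4..26, inside -3..33 back to y = 27); T tab at -x: neck (-54..-44, -3..15), head (-62..-54, -10..22).
- cup_home (a point): Point fixed in the organiser where the pen-cup module's centre (cup_mid) lies when it is fully home; its axes are those that the module then has: x up the slope, y left along the organiser, z square to the sloped face. Its opening, the middle one, is 14 mm deep with 2 mm play all round; rim and neighbours' tops are 23 mm below this point along z, the opening's floor 37 mm.
- block_home (a point): The same for the card-block module (block_mid): its opening is the right-hand one, 86 mm to the -y side of cup_home, with the same axes, depth and play. The two openings join: the cup module's -y tab lies in the block module's notch with 2.5 mm play. Either module may go in first, straight along -z; their lower edges have 2 mm chamfers.
- organiser: Sloped bamboo desk organiser, 155 mm deep (x), 266 mm wide (y), about 25 mm high in front, 107 mm at the back; does not move; origin at the centre of its underside, z up. Its face rises at 28 degrees along its x, away from the robot. Left of the openings a note pad and a clip dish, in front of them a pencil, all fixed and at most 16 mm above the rim.
- bottle: clear water bottle with a green cap, 64 mm across, 205 mm tall, standing; origin at the centre of its underside; a bystander
- mug: white mug, 80 mm across, 92 mm tall, handle on its +y side; origin at the centre of its underside; a bystander
- mouse: black computer mouse, 108 x 60 mm, 33 mm tall, lying along its x; origin under its centre; a bystander
- stapler: black stapler, 140 x 36 mm, 62 mm tall, lying along its x; origin under its centre; a bystander
- tape_roll: roll of clear tape lying flat, 60 mm across, 19 mm tall; origin under its centre; a bystander
- phone: black phone lying flat, 155 (x) x 74 (y) x 8 mm; origin under its centre; a bystander
- note_pad: block of sticky notes, 76 x 76 x 22 mm; origin under its centre; a bystander
Not all that is in view belongs to the job. Leave any black or pink look-alike of the part that bears cup_mid alone. What is shaped like the part that bears block_mid but red is not meant.

How it is judged (in metres and radians):
At the end, for the whole second after the job is handed in: Both modules sit home in their own openings: centre within 5 mm of its home point and within 2.5 mm of it in height above the sloped face (flush), square to the face within 0.05 rad and turned right within 0.08 rad, and are let go of (distance between cup_mid and cup_home below 0.005 m and z of cup_mid in the frame of cup_home between -0.0025 and 0.0025 m and angle between the z axis of cup_mid and the z axis of cup_home, either way round below 0.05 rad and angle between the x axis of cup_mid and the x axis of cup_home, either way round below 0.08 rad and distance between block_mid and block_home below 0.005 m and z of block_mid in the frame of block_home between -0.0025 and 0.0025 m and angle between the z axis of block_mid and the z axis of block_home, either way round below 0.05 rad and angle between the x axis of block_mid and the x axis of block_home, either way round below 0.08 rad); the robot touches nothing.
It fails at once if something else on the desk is pushed more than 30 mm from its place (distance of any of bottle, mug, mouse, stapler, tape_roll, phone, note_pad from where it was at the start of the episode above 0.03 m).
It also fails if it takes over 72 s, if anything falls off the work surface, if the arm or the gripper's body presses on something with over 40 N, if the wrist force passes 120 N, or if a joint passes its speed limit or range.

## Working session

There is one attempt and no reset: what is moved stays moved. The work goes in short steps, Python scripts to look and compute and a tool call to move; the robot and the scene stay as the last step left them, time stands still between calls to the robot, and variables do not carry over. Pictures are saved under pics/ and viewed, about 8 in all and at most 12, crops included, and the job is handed in when it is done.

Besides the shell and the picture viewer there is one more tool, called after "Request:" as name(argument=value, ...) on one line, values as JSON. jog_arm: Moves the arm, as the interface text tells. Its arguments: {"type":"object","properties":{"steps":{"type":"array"}},"required":["steps"]}

```bash
mkdir -p pics; ls; python3 - <<'E'
from workcell import state,camera
import cv2,numpy as np,pickle
s=state();print(s['t'],s['tcp_pos'],s['tcp_rot'],s['finger_gap'])
for n in('scene','side'):
    c=camera(n);pickle.dump(c,open(n+'.pkl','wb'));cv2.imwrite(f'pics/{n}0.png',c['frame'][:,:,::-1]);print(n,c['mtx'].tolist(),c['world_from_camera'].round(3).tolist())
E
```

```text
pics
0.0 [0.25216035 0.57119472 0.22144454] [[ 9.14733081e-01 -4.04057790e-01 -8.32057366e-04]
 [-4.04058639e-01 -9.14730713e-01 -2.08312010e-03]
 [ 8.05924754e-05  2.24169883e-03 -9.99997484e-01]] 0.9996384829863567
scene [[433.10303095176977, 0.0, 319.18008326811474], [0.0, 433.10303095176977, 199.33748259897254], [0.0, 0.0, 1.0]] [[0.624, 0.523, -0.581, 1.319], [0.782, -0.432, 0.45, -0.658], [-0.015, -0.735, -0.678, 0.981], [0.0, 0.0, 0.0, 1.0]]
side [[503.88006619310374, 0.0, 316.71377228416344], [0.0, 503.88006619310374, 193.8660206883695], [0.0, 0.0, 1.0]] [[0.828, -0.412, 0.381, -0.088], [-0.561, -0.621, 0.547, -1.012], [0.011, -0.667, -0.745, 1.35], [0.0, 0.0, 0.0, 1.0]]
```

View pics/scene0.png

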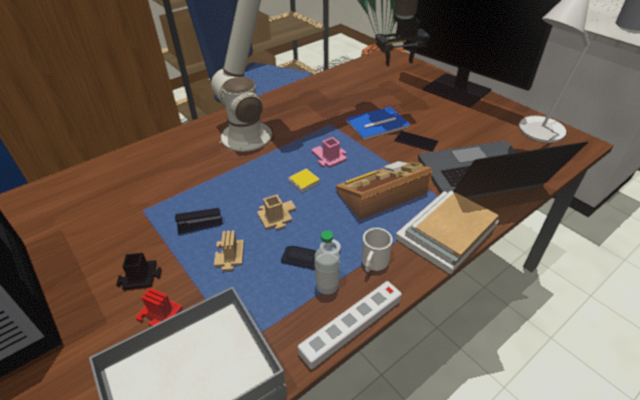

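View pics/side0.png

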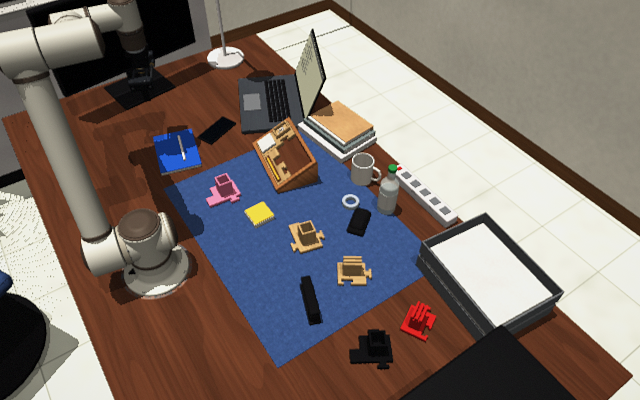

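Candidates: bamboo cup at scene (275,210)/side (306,236), against pink cup at side (224,190) and black cup at (374,347). Bamboo block at scene (229,249)/side (352,269), against the red block at side (418,320). I choose the two bamboo ones. The organiser is at side (284,155).

```bash
cat > h.py <<'E'
import numpy as np,cv2,pickle
def cloud(c):
    z=c['z_map'];v,u=np.mgrid[:400,:640];K=c['mtx']
    p=np.stack([(u-K[0,2])/K[0,0]*z,(v-K[1,2])/K[1,1]*z,z,np.ones_like(z)],-1)@c['world_from_camera'].T
    p=p[...,:3];p[z==0]=np.nan
    return p
E
python3 - <<'E'
from h import *
C={n:pickle.load(open(n+'.pkl','rb')) for n in('scene','side')}
P={n:cloud(c) for n,c in C.items()}
for n,l in dict(scene=[(275,202),(229,240),(437,180),(337,195),(371,212),(415,165),(300,180),(180,220)],side=[(308,226),(352,260),(284,155),(254,144),(298,120),(317,158),(280,190)]).items():
    for u,v in l: print(n,u,v,P[n][v,u].round(3))
s=C['side'];a=cv2.resize(s['frame'][100:300,230:390,::-1],None,fx=5,fy=5,interpolation=cv2.INTER_CUBIC)
cv2.imwrite('pics/crop1.png',cv2.resize(s['frame'][110:290,230:390,::-1],None,fx=3.3,fy=3.3,interpolation=cv2.INTER_CUBIC))
# ortho map 1mm: color by height from side
E
```

```text
scene 275 202 [ 0.44  -0.154  0.048]
scene 229 240 [ 0.509 -0.356  0.072]
scene 437 180 [0.679 0.347 0.025]
scene 337 195 [0.501 0.052 0.002]
scene 371 212 [0.643 0.073 0.016]
scene 415 165 [0.628 0.28  0.093]
scene 300 180 [ 0.376 -0.009  0.02 ]
scene 180 220 [ 0.332 -0.425  0.057]
side 308 226 [ 0.473 -0.157  0.048]
side 352 260 [ 0.5   -0.358  0.076]
side 284 155 [0.581 0.167 0.054]
side 254 144 [0.529 0.304 0.03 ]
side 298 120 [0.754 0.343 0.019]
side 317 158 [0.704 0.13  0.003]
side 280 190 [0.498 0.064 0.006]
```

View pics/crop1.png

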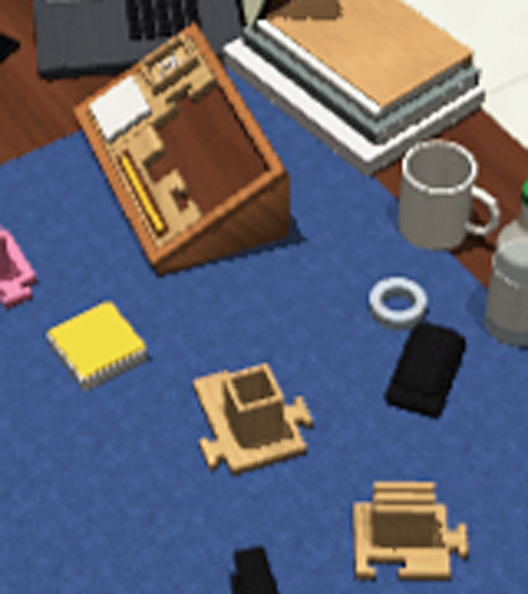

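The crop shows the tan cup module at (250,415), tan block module at (407,530), and the organiser with its two joined openings at (205,150). I'll fit coarse poses by footprint from the depth.

```bash
cat >> h.py <<'E'
from scipy.optimize import minimize
def raster(add,sub=(),grow=0,tmin=-110,n=220):   # mm grid, signed distance (+ inside), index = coord-tmin
    m=np.zeros((n*2,n*2),np.uint8)
    for s,val in ((add,1),(sub,0)):
        for x0,x1,y0,y1 in s: 
            m[round((y0-tmin)*2):round((y1-tmin)*2),round((x0-tmin)*2):round((x1-tmin)*2)]=val
    return (cv2.distanceTransform(m,2,5)-cv2.distanceTransform(1-m,2,5))/2-0.0+grow
CUP=[(-44,44,-39,39),(-74,-44,-39,-1),(-9,9,39,49),(-16,16,49,57),(6,24,-49,-39),(-1,31,-57,-49)]
BLK=[(-44,44,-33,45),(-54,-44,-3,15),(-62,-54,-10,22)]
BN=[(4,26,36,45),(-3,33,27,36)]
FP=dict(cup=raster(CUP),blk=raster(BLK,BN))
def fit2(sd,pin,pout,x0s,tmin=-110,cl=6,span=15):
    """pose (x,y mm,yaw) so pin lie inside, pout outside the signed-distance template"""
    def val(p,q):
        c,s=np.cos(p[2]/50),np.sin(p[2]/50);d=q-p[:2]
        l=np.stack([c*d[:,0]+s*d[:,1],-s*d[:,0]+c*d[:,1]],-1)
        g=((l-tmin)*2-.5).astype(np.float32)
        return cv2.remap(sd.astype(np.float32),g[:,0][:,None],g[:,1][:,None],1,borderMode=cv2.BORDER_CONSTANT,borderValue=-20)[:,0]
    f=lambda p: np.clip(-val(p,pin),0,cl).sum()/len(pin)+np.clip(val(p,pout),0,cl).sum()/len(pin)
    best=None
    for x0 in x0s:
        r=minimize(f,np.array([x0[0],x0[1],x0[2]*50]),method='Nelder-Mead',options=dict(initial_simplex=np.array([x0[0],x0[1],x0[2]*50])+np.array([[0,0,0],[8,0,0],[0,8,0],[0,0,8]]),maxiter=400))
        if best is None or r.fun<best.fun: best=r
    p=best.x.copy();p[2]/=50
    return p,best.fun
def fitmod(kind,pts,c0,yaws=None,zlo=.006,zhi=.020,z0=0):
    q=pts.reshape(-1,3);q=q[np.isfinite(q).all(1)]
    q=q[np.hypot(*(q[:,:2]-c0).T)<.10];xy=q[:,:2]*1000;z=q[:,2]-z0
    pin=xy[(z>zlo)];pout=xy[z<zlo-.003]
    x0s=[(c0[0]*1000,c0[1]*1000,y) for y in (np.arange(-3.14,3.14,.35) if yaws is None else yaws)]
    return fit2(FP[kind],pin,pout,x0s)+(len(pin),len(pout))
E
python3 - <<'E'
from h import *
C={n:pickle.load(open(n+'.pkl','rb')) for n in('scene','side')}
P=np.concatenate([cloud(c).reshape(-1,3) for c in C.values()])
for k,c0 in (('cup',(.455,-.16)),('blk',(.50,-.355))):
    for n in list(C)+['both']:
        print(k,n,fitmod(k,P if n=='both' else cloud(C[n]),np.array(c0)))
# organiser
q=P[np.isfinite(P).all(1)];q=q[(q[:,2]>.012)&(q[:,2]<.115)&(np.hypot(q[:,0]-.6,q[:,1]-.2)<.2)]
m=np.zeros((500,500),np.uint8);g=((q[:,:2]-[.35,-.05])*1000).astype(int);g=g[((g>=0)&(g<500)).all(1)];m[g[:,0],g[:,1]]=1
m=cv2.morphologyEx(m,cv2.MORPH_CLOSE,np.ones((9,9)));n,l,s,cc=cv2.connectedComponentsWithStats(m)
for i in range(1,n):
    if s[i,4]>5000: r=cv2.minAreaRect(np.argwhere(l==i).astype(np.float32));print(s[i],np.array(r[0])+[350,-50],r[1:])
from workcell import camera;c=camera('wrist');print({k:v.tolist() for k,v in c.items() if k in('mtx','hand_eye')})
E
```

```text
cup scene (array([ 454.84368331, -170.50946796,   -1.80180474]), np.float64(0.23828516900539398), 844, 1111)
cup side (array([ 454.96710129, -173.68449175,   -1.80953712]), np.float64(1.014171838760376), 911, 973)
cup both (array([ 454.9408081 , -171.92938387,   -1.80168025]), np.float64(0.6585811376571655), 1755, 2084)
blk scene (array([ 501.39210829, -355.22908868,    2.54915592]), np.float64(0.15282005071640015), 805, 1735)
blk side (array([ 501.53762131, -357.81828943,   -3.74419563]), np.float64(1.1512361764907837), 906, 1252)
blk both (array([ 501.10849593, -356.38009967,    2.54616412]), np.float64(0.7034428715705872), 1711, 2987)
[   74   129   301   210 41151] [582.59835815 173.81210327] ((282.3026123046875, 168.52117919921875), 79.29864501953125)
[  133   215   317   235 15034] [714.38034058 271.15603638] ((127.75697326660156, 365.9828186035156), 32.62997055053711)
{'mtx': [[309.70691628693146, 0.0, 319.93035695495985], [0.0, 309.70691628693146, 197.55313232907645], [0.0, 0.0, 1.0]], 'hand_eye': [[-0.0005220431963072119, -0.962758632783659, -0.27036187318377664, 0.0729934894243543], [0.9999996562599621, -0.0003284433694840627, -0.0007613178777198978, 0.0003914783374588948], [0.0006441667944588452, -0.2703621776903943, 0.9627584733065964, -0.16165145290321065], [0.0, 0.0, 0.0, 1.0]]}
```

```bash
cat >> h.py <<'E'
from scipy.linalg import logm,expm
from scipy.spatial.transform import Rotation as Ro
S28,C28=np.sin(np.radians(28)),np.cos(np.radians(28))
def Rface(yaw,flip=0):  # tool rotation square to the face; flip: tool x down the slope
    R=Ro.from_euler('z',yaw).as_matrix()@np.array([[C28,0,S28],[0,-1,0],[S28,0,-C28]])
    return R@np.diag([-1,-1,1.]) if flip else R
def Rdown(psi): return Ro.from_euler('z',psi).as_matrix()@np.diag([1,-1,-1.])
def T(R,p): M=np.eye(4);M[:3,:3]=R;M[:3,3]=p;return M
def rows(A,B,turn=None):
    """identical rows from pose A to B: screw motion"""
    a=Ro.from_matrix(A[:3,:3].T@B[:3,:3]).as_rotvec()
    L=np.real(logm(np.linalg.inv(A)@B)); w=np.array([L[2,1],L[0,2],L[1,0]]);v=L[:3,3]*1000
    n=max(1,int(np.ceil(max(np.linalg.norm(w)/.12,np.linalg.norm(v)/38))))
    d=expm(L/n);t=d[:3,3]*1000
    print(n,'rows: t',t.round(1),'a',(w/n).round(4)); 
    M=A.copy();zs=[]
    for i in range(n): M=M@d;zs.append(M[:3,3])
    print(' mid',np.array(zs)[n//2].round(3),'minz',np.array(zs)[:,2].min().round(3),'end',zs[-1].round(3))
def cur():
    from workcell import state
    s=state();return T(np.array(s['tcp_rot']),np.array(s['tcp_pos'])),s
def wcloud(c):  # in tool coords
    z=c['z_map'];v,u=np.mgrid[:400,:640];K=c['mtx'];x=(u-K[0,2])/K[0,0];y=(v-K[1,2])/K[1,1];r=np.hypot(x,y);k=np.where(r>1e-6,np.tan(np.minimum(r,1.4))/np.maximum(r,1e-6),1)
    p=np.stack([x*k*z,y*k*z,z,np.ones_like(z)],-1)@c['hand_eye'].T;p=p[...,:3];p[(z==0)|(r>1.2)]=np.nan;return p
def look(name):
    from workcell import camera
    A,s=cur();c=camera('wrist');pickle.dump((A,c),open(name+'.pkl','wb'));cv2.imwrite(f'pics/{name}.png',c['frame'][:,:,::-1]);return A,c
E
python3 - <<'E'
from h import *
A,s=cur();yaw=np.radians(-10)
R=Rface(yaw);B=T(R,np.array([.575,.135,.066])-.105*R[:,2]);print(B.round(3));rows(A,B)
P=cloud(pickle.load(open('side.pkl','rb')))
for u,v in[(388,172),(363,160),(351,201),(358,220)]:print(P[v,u].round(3))
E
```

```text
[[ 0.87  -0.174  0.462  0.526]
 [-0.153 -0.985 -0.082  0.144]
 [ 0.469  0.    -0.883  0.159]
 [ 0.     0.     0.     1.   ]]
14 rows: t [26.5 23.4 10.6] a [ 0.0043  0.0347 -0.0169]
 mid [0.393 0.32  0.162] minz 0.156 end [0.526 0.144 0.159]
[ 0.751 -0.206  0.186]
[ 0.807 -0.018  0.056]
[ 0.681 -0.118  0.004]
[ 0.633 -0.219  0.034]
```

Request:
jog_arm(steps=[{"tx": 26.5,"ty": 23.4,"tz": 10.6,"ax": 0.0043,"ay": 0.0347,"az": -0.0169},{"tx": 26.5,"ty": 23.4,"tz": 10.6,"ax": 0.0043,"ay": 0.0347,"az": -0.0169},{"tx": 26.5,"ty": 23.4,"tz": 10.6,"ax": 0.0043,"ay": 0.0347,"az": -0.0169},{"tx": 26.5,"ty": 23.4,"tz": 10.6,"ax": 0.0043,"ay": 0.0347,"az": -0.0169},{"tx": 26.5,"ty": 23.4,"tz": 10.6,"ax": 0.0043,"ay": 0.0347,"az": -0.0169},{"tx": 26.5,"ty": 23.4,"tz": 10.6,"ax": 0.0043,"ay": 0.0347,"az": -0.0169},{"tx": 26.5,"ty": 23.4,"tz": 10.6,"ax": 0.0043,"ay": 0.0347,"az": -0.0169},{"tx": 26.5,"ty": 23.4,"tz": 10.6,"ax": 0.0043,"ay": 0.0347,"az": -0.0169},{"tx": 26.5,"ty": 23.4,"tz": 10.6,"ax": 0.0043,"ay": 0.0347,"az": -0.0169},{"tx": 26.5,"ty": 23.4,"tz": 10.6,"ax": 0.0043,"ay": 0.0347,"az": -0.0169},{"tx": 26.5,"ty": 23.4,"tz": 10.6,"ax": 0.0043,"ay": 0.0347,"az": -0.0169},{"tx": 26.5,"ty": 23.4,"tz": 10.6,"ax": 0.0043,"ay": 0.0347,"az": -0.0169},{"tx": 26.5,"ty": 23.4,"tz": 10.6,"ax": 0.0043,"ay": 0.0347,"az": -0.0169},{"tx": 26.5,"ty": 23.4,"tz": 10.6,"ax": 0.0043,"ay": 0.0347,"az": -0.0169},{}])

```text
invalid input
```

```bash
python3 - <<'E'
from h import *
A,c=look('org1');print(A.round(3))
E
```

```text
[[ 0.915 -0.404 -0.001  0.252]
 [-0.404 -0.915 -0.002  0.571]
 [ 0.     0.002 -1.     0.222]
 [ 0.     0.     0.     1.   ]]
```

View pics/org1.png

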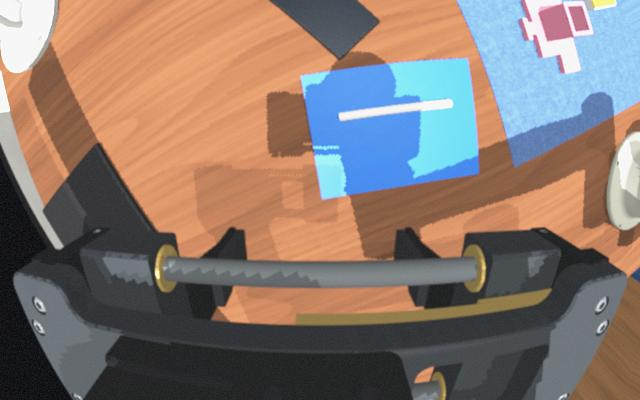

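The move was refused (my incomplete row is the likely cause), so this picture is still the start view: fingers in the lower half, pink look-alike at (560,30). I'll resend with full rows.

Request:
jog_arm(steps=[{"gripper": 87,"tx": 26.5,"ty": 23.4,"tz": 10.6,"ax": 0.0043,"ay": 0.0347,"az": -0.0169},{"gripper": 87,"tx": 26.5,"ty": 23.4,"tz": 10.6,"ax": 0.0043,"ay": 0.0347,"az": -0.0169},{"gripper": 87,"tx": 26.5,"ty": 23.4,"tz": 10.6,"ax": 0.0043,"ay": 0.0347,"az": -0.0169},{"gripper": 87,"tx": 26.5,"ty": 23.4,"tz": 10.6,"ax": 0.0043,"ay": 0.0347,"az": -0.0169},{"gripper": 87,"tx": 26.5,"ty": 23.4,"tz": 10.6,"ax": 0.0043,"ay": 0.0347,"az": -0.0169},{"gripper": 87,"tx": 26.5,"ty": 23.4,"tz": 10.6,"ax": 0.0043,"ay": 0.0347,"az": -0.0169},{"gripper": 87,"tx": 26.5,"ty": 23.4,"tz": 10.6,"ax": 0.0043,"ay": 0.0347,"az": -0.0169},{"gripper": 87,"tx": 26.5,"ty": 23.4,"tz": 10.6,"ax": 0.0043,"ay": 0.0347,"az": -0.0169},{"gripper": 87,"tx": 26.5,"ty": 23.4,"tz": 10.6,"ax": 0.0043,"ay": 0.0347,"az": -0.0169},{"gripper": 87,"tx": 26.5,"ty": 23.4,"tz": 10.6,"ax": 0.0043,"ay": 0.0347,"az": -0.0169},{"gripper": 87,"tx": 26.5,"ty": 23.4,"tz": 10.6,"ax": 0.0043,"ay": 0.0347,"az": -0.0169},{"gripper": 87,"tx": 26.5,"ty": 23.4,"tz": 10.6,"ax": 0.0043,"ay": 0.0347,"az": -0.0169},{"gripper": 87,"tx": 26.5,"ty": 23.4,"tz": 10.6,"ax": 0.0043,"ay": 0.0347,"az": -0.0169},{"gripper": 87,"tx": 26.5,"ty": 23.4,"tz": 10.6,"ax": 0.0043,"ay": 0.0347,"az": -0.0169},{"gripper": 87,"tx": 0,"ty": 0,"tz": 0,"ax": 0,"ay": 0,"az": 0}])

```text
t: 1.45
tcp_pos: [0.5328, 0.1372, 0.1549]
tcp_rot: [[0.867, -0.158, 0.472], [-0.139, -0.987, -0.076], [0.478, 0.0, -0.878]]
ft_force: [0.3, -1.2, 0.4]
finger_gap: 0.997
```

```bash
python3 - <<'E'
from h import *
A,c=look('org1');print(A.round(3))
R=Rface(np.radians(-10));B=T(R,np.array([.575,.135,.066])-.105*R[:,2]);rows(A,B)
p=wcloud(c)
# plane in tool coords: residual map
q=p.reshape(-1,3);q=q[np.isfinite(q).all(1)];q=q[(q[:,2]>.05)]
h=np.histogram(q[:,2]*1000,bins=np.arange(50,180,4));print(list(zip(h[1].astype(int),h[0])))
E
```

```text
[[ 0.867 -0.158  0.472  0.533]
 [-0.139 -0.987 -0.076  0.137]
 [ 0.478  0.    -0.878  0.155]
 [ 0.     0.     0.     1.   ]]
1 rows: t [-4.6 -5.2 -6.8] a [-0.0073 -0.0096  0.0139]
 mid [0.526 0.144 0.159] minz 0.159 end [0.526 0.144 0.159]
[(np.int64(50), np.int64(453)), (np.int64(54), np.int64(450)), (np.int64(58), np.int64(426)), (np.int64(62), np.int64(472)), (np.int64(66), np.int64(515)), (np.int64(70), np.int64(358)), (np.int64(74), np.int64(268)), (np.int64(78), np.int64(821)), (np.int64(82), np.int64(1305)), (np.int64(86), np.int64(1548)), (np.int64(90), np.int64(2722)), (np.int64(94), np.int64(12121)), (np.int64(98), np.int64(2635)), (np.int64(102), np.int64(1603)), (np.int64(106), np.int64(13895)), (np.int64(110), np.int64(9349)), (np.int64(114), np.int64(760)), (np.int64(118), np.int64(875)), (np.int64(122), np.int64(1231)), (np.int64(126), np.int64(1557)), (np.int64(130), np.int64(1831)), (np.int64(134), np.int64(2102)), (np.int64(138), np.int64(2180)), (np.int64(142), np.int64(2271)), (np.int64(146), np.int64(2796)), (np.int64(150), np.int64(2972)), (np.int64(154), np.int64(2896)), (np.int64(158), np.int64(2898)), (np.int64(162), np.int64(2878)), (np.int64(166), np.int64(2936)), (np.int64(170), np.int64(2994)), (np.int64(174), np.int64(3018))]
```

View pics/org1.png

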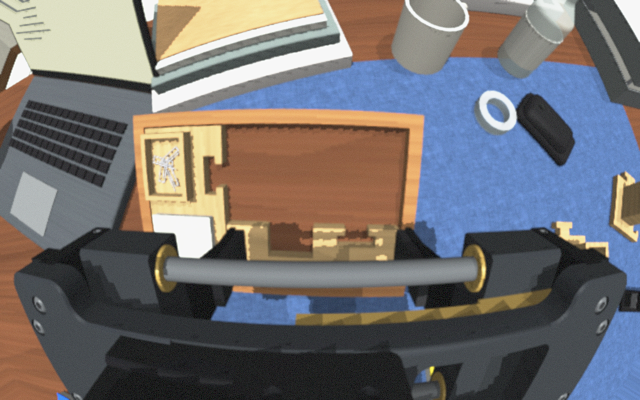

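The view shows the joined openings, with the dark floor at (310,175), the left neighbour's T-notch at (212,175) and the front pockets at (290,235). The histogram has the rim about 95 mm and the floor about 109 mm past the TCP, so 14 mm deep as given. Next I fit the opening.

```bash
cat >> h.py <<'E'
UN=raster(CUP+[(a,b,c-86,d-86) for a,b,c,d in BLK]+[(-44,44,-42,-38)],(),2,tmin=-200,n=300)
def fitopen(A,c,th=None,verbose=1):
    p=wcloud(c).reshape(-1,3);p=p[np.isfinite(p).all(1)]*1000
    # plane from floor points then rim
    z=p[:,2];near=(np.abs(p[:,0])<130)&(np.abs(p[:,1])<160)
    rim=p[near&(z>85)&(z<103)];
    h=np.histogram(z[near],bins=np.arange(80,125,1));
    zf=h[1][np.argmax(np.where(h[1][:-1]>101,h[0],0))];
    w=np.array([0,0,zf+.5])
    f=p[near&(np.abs(z-zf)<6)]
    for tol in(4,2.5,2.0):
        co=np.linalg.lstsq(np.c_[f[:,:2],np.ones(len(f))],f[:,2],rcond=None)[0]
        g=p[near];r=g[:,2]-np.c_[g[:,:2],np.ones(len(g))]@co;f=g[np.abs(r)<tol]
    d=r
    pin=g[(np.abs(d)<3)];pout=g[(d<-9)&(d>-34)]
    q=lambda a:np.c_[a[:,0],-a[:,1]]
    best=fit2(UN,q(pin),q(pout[(np.abs(pout[:,0])<110)]),[(x,y,t) for x in(-20,0,20) for y in(20,40,60) for t in(-.05,.0,.05)],tmin=-200)
    P,cost=best
    rimz=np.median(d[(d<-11)&(d>-17)])
    print('floor z=%.2f + %.4f x + %.4f y'%(co[2],co[0],co[1]),'rim rel',rimz.round(2),'cost',cost.round(3),len(pin),len(pout),'home xy(tool)',P[0].round(2),(-P[1]).round(2),'yaw(mod axes) %.4f'%P[2])
    return P,co,p,d
def homeT(P,co):   # opening frame in tool coords, at floor under cup_home, axes x up slope,y left,z normal
    n=np.array([co[0],co[1],-1]);n/=np.linalg.norm(n)
    x=np.array([np.cos(P[2]),-np.sin(P[2]),0]);x-=n*(x@n);x/=np.linalg.norm(x);y=np.cross(n,x)
    o=np.array([P[0],-P[1],0]);o[2]=co[2]+co[:2]@o[:2]
    return T(np.c_[x,y,n],o/1000)
E
python3 - <<'E'
from h import *
A,c=pickle.load(open('org1.pkl','rb'))
P,co,_,_=fitopen(A,c)
H=A@homeT(P,co);print(H.round(4));print('yaw',np.degrees(np.arctan2(H[1,0],H[0,0])),'slope',np.degrees(np.arcsin(H[2,0])),'roll',np.degrees(np.arcsin(H[2,1])))
# overlay check: reproject template onto image
E
```

```text
floor z=109.53 + 0.0072 x + -0.0130 y rim rel -13.99 cost 0.616 21972 18462 home xy(tool) 19.41 -45.83 yaw(mod axes) -0.0264
[[ 8.661e-01  1.872e-01 -4.635e-01  6.089e-01]
 [-1.655e-01  9.823e-01  8.750e-02  1.715e-01]
 [ 4.717e-01  9.000e-04  8.818e-01  6.740e-02]
 [ 0.000e+00  0.000e+00  0.000e+00  1.000e+00]]
yaw -10.815024141203468 slope 28.141810967788114 roll 0.04916145530757219
```

```bash
cat >> h.py <<'E'
def ortho(P,p,d,fn):
    c,s=np.cos(P[2]),np.sin(P[2]);q=np.c_[p[:,0]-P[0],-p[:,1]-P[1]];l=np.c_[c*q[:,0]+s*q[:,1],-s*q[:,0]+c*q[:,1]]
    im=np.zeros((300,300,3),np.uint8);g=(l+[150,200]).round().astype(int);ok=((g>=0)&(g<300)).all(1)
    im[g[ok,0],g[ok,1]]=np.clip((d[ok,None]+20)*9,20,255)
    im=cv2.resize(im,None,fx=2,fy=2,interpolation=0)
    m=(UN>0).astype(np.uint8)  # idx[y,x], tmin -200, 2/mm
    m=m.T[100:100+600,0:600].copy() if m.shape[0]>=700 else m.T[100:,0:600].copy()
    cs,_=cv2.findContours(m,cv2.RETR_EXTERNAL,cv2.CHAIN_APPROX_NONE);cv2.drawContours(im,cs,-1,(0,0,255),1)
    cv2.imwrite(fn,im[::-1,::-1][60:540])
E
python3 - <<'E'
from h import *
A,c=pickle.load(open('org1.pkl','rb'))
P,co,p,_=fitopen(A,c);d=p[:,2]-np.c_[p[:,:2],np.ones(len(p))]@co
k=(d>-40)&(d<8);ortho(P,p[k],d[k],'pics/ortho1.png')
E
```

```text
floor z=109.53 + 0.0072 x + -0.0130 y rim rel -13.99 cost 0.616 21972 18462 home xy(tool) 19.41 -45.83 yaw(mod axes) -0.0264
```

View pics/ortho1.png

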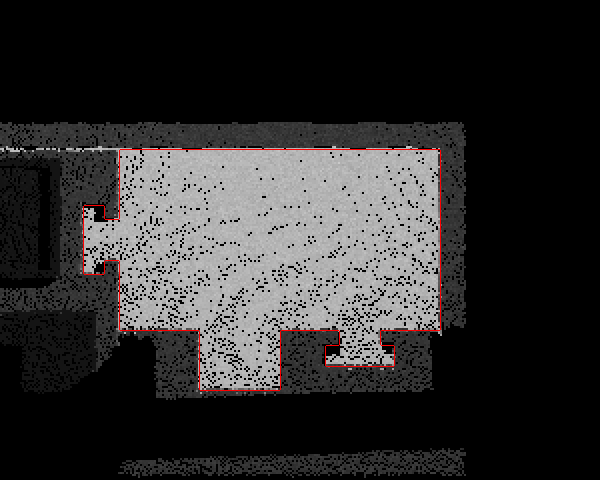

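The template matches the measured opening to well under a millimetre on every edge seen. A look with the tool flipped half a turn will show the hand-eye bias.

Request:
jog_arm(steps=[{"gripper": 87,"tx": 0,"ty": 0,"tz": 0,"ax": 0,"ay": 0,"az": 0.124},{"gripper": 87,"tx": 0,"ty": 0,"tz": 0,"ax": 0,"ay": 0,"az": 0.124},{"gripper": 87,"tx": 0,"ty": 0,"tz": 0,"ax": 0,"ay": 0,"az": 0.124},{"gripper": 87,"tx": 0,"ty": 0,"tz": 0,"ax": 0,"ay": 0,"az": 0.124},{"gripper": 87,"tx": 0,"ty": 0,"tz": 0,"ax": 0,"ay": 0,"az": 0.124},{"gripper": 87,"tx": 0,"ty": 0,"tz": 0,"ax": 0,"ay": 0,"az": 0.124},{"gripper": 87,"tx": 0,"ty": 0,"tz": 0,"ax": 0,"ay": 0,"az": 0.124},{"gripper": 87,"tx": 0,"ty": 0,"tz": 0,"ax": 0,"ay": 0,"az": 0.124},{"gripper": 87,"tx": 0,"ty": 0,"tz": 0,"ax": 0,"ay": 0,"az": 0.124},{"gripper": 87,"tx": 0,"ty": 0,"tz": 0,"ax": 0,"ay": 0,"az": 0.124},{"gripper": 87,"tx": 0,"ty": 0,"tz": 0,"ax": 0,"ay": 0,"az": 0.124},{"gripper": 87,"tx": 0,"ty": 0,"tz": 0,"ax": 0,"ay": 0,"az": 0.124},{"gripper": 87,"tx": 0,"ty": 0,"tz": 0,"ax": 0,"ay": 0,"az": 0.124},{"gripper": 87,"tx": 0,"ty": 0,"tz": 0,"ax": 0,"ay": 0,"az": 0.124},{"gripper": 87,"tx": 0,"ty": 0,"tz": 0,"ax": 0,"ay": 0,"az": 0.124},{"gripper": 87,"tx": 0,"ty": 0,"tz": 0,"ax": 0,"ay": 0,"az": 0.124},{"gripper": 87,"tx": 0,"ty": 0,"tz": 0,"ax": 0,"ay": 0,"az": 0.124},{"gripper": 87,"tx": 0,"ty": 0,"tz": 0,"ax": 0,"ay": 0,"az": 0.124},{"gripper": 87,"tx": 0,"ty": 0,"tz": 0,"ax": 0,"ay": 0,"az": 0.124},{"gripper": 87,"tx": 0,"ty": 0,"tz": 0,"ax": 0,"ay": 0,"az": 0.124}])

```text
t: 3.17
tcp_pos: [0.5251, 0.1706, 0.1591]
tcp_rot: [[-0.78, -0.407, 0.475], [-0.483, 0.875, -0.043], [-0.398, -0.263, -0.879]]
ft_force: [0.1, -0.1, 0.2]
finger_gap: 0.999
```

```bash
python3 - <<'E'
from h import *
A,s=cur();A0,_=pickle.load(open('org1.pkl','rb'))
R=A0[:3,:3]@np.diag([-1,-1,1.]);print(s['qpos']);rows(A,T(R,A0[:3,3]+.04*A0[:3,0]))
E
```

```text
[  33.75820681    7.98868597  -52.10742712   68.65034049  -18.74982362
 -159.51320063]
6 rows: t [-5.8 -8.1  1.6] a [0.0054 0.0013 0.1073]
 mid [0.556 0.148 0.17 ] minz 0.162 end [0.568 0.132 0.174]
```

Request:
jog_arm(steps=[{"gripper": 87,"tx": -5.8,"ty": -8.1,"tz": 1.6,"ax": 0.005,"ay": 0.001,"az": 0.107},{"gripper": 87,"tx": -5.8,"ty": -8.1,"tz": 1.6,"ax": 0.005,"ay": 0.001,"az": 0.107},{"gripper": 87,"tx": -5.8,"ty": -8.1,"tz": 1.6,"ax": 0.005,"ay": 0.001,"az": 0.107},{"gripper": 87,"tx": -5.8,"ty": -8.1,"tz": 1.6,"ax": 0.005,"ay": 0.001,"az": 0.107},{"gripper": 87,"tx": -5.8,"ty": -8.1,"tz": 1.6,"ax": 0.005,"ay": 0.001,"az": 0.107},{"gripper": 87,"tx": -5.8,"ty": -8.1,"tz": 1.6,"ax": 0.005,"ay": 0.001,"az": 0.107},{"gripper": 87,"tx": 0,"ty": 0,"tz": 0,"ax": 0,"ay": 0,"az": 0}])

```text
t: 3.75
tcp_pos: [0.567, 0.1424, 0.1822]
tcp_rot: [[-0.874, 0.163, 0.458], [0.154, 0.986, -0.056], [-0.461, 0.021, -0.887]]
ft_force: [0.6, 0.1, 0.4]
finger_gap: 1.001
```

```bash
python3 - <<'E'
from h import *
A,c=look('org2');A,s=cur();print(s['t'],s['qpos'].round(1) if hasattr(s['qpos'],'round') else s['qpos']);print(A.round(3))
A0,c0=pickle.load(open('org1.pkl','rb'))
P0,co0,_,_=fitopen(A0,c0);H0=A0@homeT(P0,co0)
# second: rotate cloud by pi about tool z so same fit applies
import h
w=h.wcloud;h.wcloud=lambda c:w(c)*[-1,-1,1]
P,co,_,_=fitopen(A,c);F=np.diag([-1,-1,1.,1]);H=A@F@homeT(P,co)
print(H.round(4));d=H[:3,3]-H0[:3,3];print('diff in home axes mm',(H0[:3,:3].T@d*1000).round(2),'yaws',[np.degrees(np.arctan2(x[1,0],x[0,0])).round(2) for x in(H0,H)])
E
```

```text
3.8 [  33.6    9.4  -43.7   50.1  -23.1 -177.3]
[[-0.875  0.158  0.458  0.566]
 [ 0.149  0.987 -0.056  0.143]
 [-0.461  0.019 -0.887  0.182]
 [ 0.     0.     0.     1.   ]]
floor z=109.53 + 0.0072 x + -0.0130 y rim rel -13.99 cost 0.616 21972 18462 home xy(tool) 19.41 -45.83 yaw(mod axes) -0.0264
floor z=118.19 + -0.0109 x + -0.0298 y rim rel -14.01 cost 0.015 19376 28624 home xy(tool) -21.1 -33.09 yaw(mod axes) -0.0109
[[ 0.868   0.181  -0.4623  0.6078]
 [-0.1585  0.9835  0.0874  0.1719]
 [ 0.4705 -0.0025  0.8824  0.0666]
 [ 0.      0.      0.      1.    ]]
diff in home axes mm [-1.4   0.28 -0.12] yaws [np.float64(-10.82), np.float64(-10.35)]
```

Home from the two looks agrees within 1.4 mm, so the bias is about 0.7 mm along tool x and the mean is used. The flipped pose sits at the q6 limit, so both modules will go in with tool x up the slope. Now to the cup.

```bash
python3 - <<'E'
from h import *
A,s=cur();M=A.copy();M[:3,3]+=[-.05,-.03,.05];rows(A,M)
rows(A,T(Rdown(-1.802),[.455,-.172,.15]))
E
```

```text
3 rows: t [  5.4 -12.2 -21.9] a [-0.  0.  0.]
 mid [0.533 0.123 0.215] minz 0.198 end [0.516 0.113 0.232]
14 rows: t [ 20.5 -16.5  -2.2] a [-0.0245  0.0285 -0.1051]
 mid [ 0.444 -0.017  0.145] minz 0.145 end [ 0.455 -0.172  0.15 ]
```

Request:
jog_arm(steps=[{"gripper": 87,"tx": 20.5,"ty": -16.5,"tz": -5,"ax": -0.0245,"ay": 0.0285,"az": -0.105},{"gripper": 87,"tx": 20.5,"ty": -16.5,"tz": -5,"ax": -0.0245,"ay": 0.0285,"az": -0.105},{"gripper": 87,"tx": 20.5,"ty": -16.5,"tz": -5,"ax": -0.0245,"ay": 0.0285,"az": -0.105},{"gripper": 87,"tx": 20.5,"ty": -16.5,"tz": -2.2,"ax": -0.0245,"ay": 0.0285,"az": -0.105},{"gripper": 87,"tx": 20.5,"ty": -16.5,"tz": -2.2,"ax": -0.0245,"ay": 0.0285,"az": -0.105},{"gripper": 87,"tx": 20.5,"ty": -16.5,"tz": -2.2,"ax": -0.0245,"ay": 0.0285,"az": -0.105},{"gripper": 87,"tx": 20.5,"ty": -16.5,"tz": -2.2,"ax": -0.0245,"ay": 0.0285,"az": -0.105},{"gripper": 87,"tx": 20.5,"ty": -16.5,"tz": -2.2,"ax": -0.0245,"ay": 0.0285,"az": -0.105},{"gripper": 87,"tx": 20.5,"ty": -16.5,"tz": -2.2,"ax": -0.0245,"ay": 0.0285,"az": -0.105},{"gripper": 87,"tx": 20.5,"ty": -16.5,"tz": -2.2,"ax": -0.0245,"ay": 0.0285,"az": -0.105},{"gripper": 87,"tx": 20.5,"ty": -16.5,"tz": -2.2,"ax": -0.0245,"ay": 0.0285,"az": -0.105},{"gripper": 87,"tx": 20.5,"ty": -16.5,"tz": -2.2,"ax": -0.0245,"ay": 0.0285,"az": -0.105},{"gripper": 87,"tx": 20.5,"ty": -16.5,"tz": -2.2,"ax": -0.0245,"ay": 0.0285,"az": -0.105},{"gripper": 87,"tx": 20.5,"ty": -16.5,"tz": -2.2,"ax": -0.0245,"ay": 0.0285,"az": -0.105}])

```text
t: 4.97
tcp_pos: [0.4361, -0.1046, 0.1542]
tcp_rot: [[-0.415, -0.907, 0.07], [-0.908, 0.418, 0.025], [-0.052, -0.053, -0.997]]
ft_force: [0.8, 0.7, -0.1]
finger_gap: 1.003
```

```bash
python3 - <<'E'
from h import *
A,s=cur();print(s['t'],np.round(s['qpos'],1))
rows(A,T(Rdown(-1.802),[.455,-.172,.15]))
E
```

```text
4.9667 [  6.7   6.9 -30.9  -1.3 -48.  -30.5]
2 rows: t [ 27.9 -21.3   1.9] a [-0.0289  0.0234 -0.0996]
 mid [ 0.455 -0.172  0.15 ] minz 0.15 end [ 0.455 -0.172  0.15 ]
```

Request:
jog_arm(steps=[{"gripper": 87,"tx": 27.9,"ty": -21.3,"tz": 1.9,"ax": -0.029,"ay": 0.023,"az": -0.1},{"gripper": 87,"tx": 27.9,"ty": -21.3,"tz": 1.9,"ax": -0.029,"ay": 0.023,"az": -0.1},{"gripper": 87,"tx": 0,"ty": 0,"tz": 0,"ax": 0,"ay": 0,"az": 0}])

```text
t: 5.22
tcp_pos: [0.4573, -0.1754, 0.1499]
tcp_rot: [[-0.205, -0.979, -0.003], [-0.979, 0.205, -0.004], [0.005, 0.003, -1.0]]
ft_force: [0.5, 0.7, -0.1]
finger_gap: 1.001
```

```bash
cat >> h.py <<'E'
def wworld(A,c):
    p=wcloud(c);q=p@A[:3,:3].T+A[:3,3];q[p[...,2]<.03]=np.nan;return q
E
python3 - <<'E'
from h import *
A,c=look('cup1');W=wworld(A,c)
q=W[np.isfinite(W).all(-1)];q=q[np.hypot(q[:,0]-.455,q[:,1]+.172)<.11];print('desk z',np.median(q[q[:,2]<.007][:,2]).round(4),'base top',np.median(q[(q[:,2]>.009)&(q[:,2]<.02)][:,2]).round(4),'max',np.percentile(q[:,2],99.5).round(4))
r=fitmod('cup',W,np.array([.455,-.172]),[-1.9,-1.8,-1.7],z0=np.median(q[q[:,2]<.007][:,2]));print(r)
p=r[0];b=np.array([.0007,0]);
print(A.round(3));x,y=p[0]/1000,p[1]/1000
xy=np.array([x,y])-(A[:3,:3]@[.0007,0.0001,0])[:2]
Rf=Rdown(p[2]);rows(A,T(Rf,[*xy,.10]));rows(T(Rf,[*xy,.10]),T(Rf,[*xy,.036]))
E
```

```text
desk z 0.0008 base top 0.0137 max 0.0743
(array([ 452.85011176, -172.15117583,   -1.80206953]), np.float64(0.007941930554807186), 8561, 17309)
[[-0.205 -0.979 -0.003  0.457]
 [-0.979  0.205 -0.004 -0.175]
 [ 0.005  0.003 -1.     0.15 ]
 [ 0.     0.     0.     1.   ]]
2 rows: t [-1.5  2.4 25. ] a [ 0.0012 -0.0023  0.0122]
 mid [ 0.453 -0.171  0.1  ] minz 0.1 end [ 0.453 -0.171  0.1  ]
2 rows: t [ 0.  0. 32.] a [0. 0. 0.]
 mid [ 0.453 -0.171  0.036] minz 0.036 end [ 0.453 -0.171  0.036]
```

View pics/cup1.png

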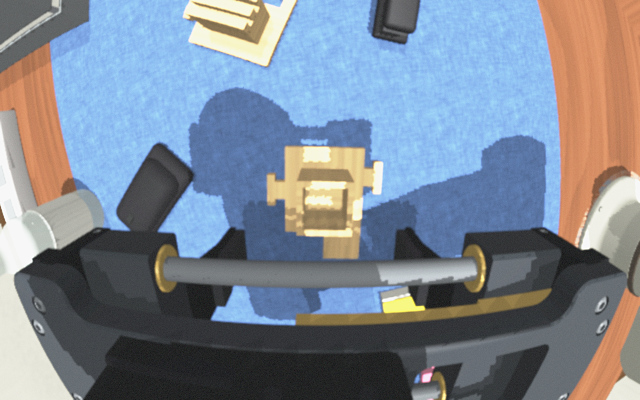

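The tan cup module sits at (325,195), squarely in the view, leg at (345,245) as the fit says; heights 14 and 74 mm agree. Grasping.

Request:
jog_arm(steps=[{"gripper": 87,"tx": -1.5,"ty": 2.4,"tz": 25,"ax": 0.001,"ay": -0.002,"az": 0.012},{"gripper": 87,"tx": -1.5,"ty": 2.4,"tz": 25,"ax": 0.001,"ay": -0.002,"az": 0.012},{"gripper": 87,"tx": 0,"ty": 0,"tz": 32,"ax": 0,"ay": 0,"az": 0},{"gripper": 80,"tx": 0,"ty": 0,"tz": 32,"ax": 0,"ay": 0,"az": 0},{"gripper": 60,"tx": 0,"ty": 0,"tz": 0,"ax": 0,"ay": 0,"az": 0}])

```text
t: 5.68
tcp_pos: [0.4518, -0.1653, 0.0338]
tcp_rot: [[-0.225, -0.974, 0.004], [-0.974, 0.225, -0.001], [0.0, -0.004, -1.0]]
ft_force: [-1.0, 0.1, 0.5]
finger_gap: 0.921
```

```bash
python3 - <<'E'
from h import *
A,s=cur();b=A[:3,:3]@[.0007,0.0001,0]
rows(A,T(Rdown(-1.802),[.45285-b[0],-.17215-b[1],.036]))
E
```

```text
1 rows: t [ 5.7 -2.7 -2.2] a [-0.004  -0.      0.0038]
 mid [ 0.453 -0.171  0.036] minz 0.036 end [ 0.453 -0.171  0.036]
```

Request:
jog_arm(steps=[{"gripper": 70,"tx": 5.7,"ty": -2.7,"tz": -2.2,"ax": -0.004,"ay": 0,"az": 0.004},{"gripper": 30,"tx": 0,"ty": 0,"tz": 0,"ax": 0,"ay": 0,"az": 0},{"gripper": 30,"tx": 0,"ty": 0,"tz": 0,"ax": 0,"ay": 0,"az": 0},{"gripper": 30,"tx": 0,"ty": 0,"tz": 0,"ax": 0,"ay": 0,"az": 0},{"gripper": 30,"tx": 0,"ty": 0,"tz": 0,"ax": 0,"ay": 0,"az": 0},{"gripper": 30,"tx": 0,"ty": 0,"tz": 0,"ax": 0,"ay": 0,"az": 0}])

```text
t: 6.18
tcp_pos: [0.4562, -0.1695, 0.0425]
tcp_rot: [[-0.222, -0.975, 0.008], [-0.975, 0.222, -0.002], [-0.0, -0.008, -1.0]]
ft_force: [0.6, 0.3, -1.2]
finger_gap: 0.528
```

Opening 45.9 mm, so the 46 mm cup is held. Lift and check in hand.

Request:
jog_arm(steps=[{"gripper": 30,"tx": 0,"ty": 0,"tz": -38,"ax": 0,"ay": 0,"az": 0},{"gripper": 30,"tx": 0,"ty": 0,"tz": -38,"ax": 0,"ay": 0,"az": 0},{"gripper": 30,"tx": 0,"ty": 0,"tz": -38,"ax": 0,"ay": 0,"az": 0},{"gripper": 30,"tx": 0,"ty": 0,"tz": -30,"ax": 0,"ay": 0,"az": 0}])

```text
t: 6.52
tcp_pos: [0.4493, -0.1688, 0.1854]
tcp_rot: [[-0.225, -0.974, -0.012], [-0.974, 0.225, 0.001], [0.002, 0.012, -1.0]]
ft_force: [1.0, 0.3, -1.3]
finger_gap: 0.525
```

```bash
cat >> h.py <<'E'
def inhand(kind,c):
    """module in the hand: base top plane & footprint in tool coords (mm)"""
    p=wcloud(c).reshape(-1,3);p=p[np.isfinite(p).all(1)]*1000;p=p[(np.abs(p[:,0])<90)&(np.abs(p[:,1])<100)]
    z=p[:,2];pr=p[(z>8)&(z<60)&(p[:,0]>0)];h=np.histogram(pr[:,2],bins=np.arange(8,60,1));z0=h[1][np.argmax(np.convolve(h[0],[1,1,1],'same'))]+.5
    f=p[np.abs(z-z0)<4]
    for tol in(3,2):
        co=np.linalg.lstsq(np.c_[f[:,:2],np.ones(len(f))],f[:,2],rcond=None)[0];r=z-np.c_[p[:,:2],np.ones(len(p))]@co;f=p[np.abs(r)<tol]
    q=lambda a:np.c_[a[:,0],-a[:,1]]
    pin=f;pout=p[r>25]
    P,cost=fit2(FP[kind],q(pin),q(pout),[(x,y,t) for x in(-6,0,6) for y in(-5,0,5) for t in(-.05,.05)])
    print('base top z=%.2f + %.4f x + %.4f y'%(co[2],co[0],co[1]),len(pin),len(pout),'cost',round(cost,3),'centre tool xy',P[0].round(2),(-P[1]).round(2),'yaw(mod) %.4f'%P[2])
    n=np.array([co[0],co[1],-1]);n/=np.linalg.norm(n);x=np.array([np.cos(P[2]),-np.sin(P[2]),0]);x-=n*(x@n);x/=np.linalg.norm(x);y=np.cross(n,x)
    o=np.array([P[0],-P[1],0]);o[2]=co[2]+co[:2]@o[:2];o=o-14*n
    return T(np.c_[x,y,n],o/1000)   # underside frame in tool coords
E
python3 - <<'E'
from h import *
A,c=look('hand1');M=inhand('cup',c);print(A.round(3));print(M.round(4))
A0,c0=pickle.load(open('org1.pkl','rb'));P0,co0,_,_=fitopen(A0,c0);H0=A0@homeT(P0,co0)
np.save('H0.npy',H0)
up=T(np.eye(3),[0,0,.06])
G=H0@up@np.linalg.inv(M);print('pre',G.round(3));rows(A,G)
E
```

```text
base top z=28.73 + 0.0013 x + -0.0061 y 7424 12064 cost 0.801 centre tool xy 2.28 1.3 yaw(mod) -0.0009
[[-0.225 -0.974 -0.012  0.449]
 [-0.974  0.225  0.001 -0.169]
 [ 0.002  0.012 -1.     0.185]
 [ 0.     0.     0.     1.   ]]
[[ 1.00e+00  9.00e-04  1.30e-03  2.30e-03]
 [ 9.00e-04 -1.00e+00 -6.10e-03  1.40e-03]
 [ 1.30e-03  6.10e-03 -1.00e+00  4.27e-02]
 [ 0.00e+00  0.00e+00  0.00e+00  1.00e+00]]
floor z=109.53 + 0.0072 x + -0.0130 y rim rel -13.99 cost 0.616 21972 18462 home xy(tool) 19.41 -45.83 yaw(mod axes) -0.0264
pre [[ 0.866 -0.184  0.466  0.56 ]
 [-0.164 -0.983 -0.082  0.182]
 [ 0.473 -0.006 -0.881  0.157]
 [ 0.     0.     0.     1.   ]]
14 rows: t [-20.3 -21.1  -1.1] a [ 0.0294  0.0274 -0.1124]
 mid [0.584 0.014 0.186] minz 0.157 end [0.56  0.182 0.157]
```

```bash
python3 - <<'E'
from h import *
A,c=pickle.load(open('hand1.pkl','rb'))
p=wcloud(c).reshape(-1,3);ok=np.isfinite(p).all(1);p=np.nan_to_num(p)*1000
z=p[:,2]
for x0 in range(-80,60,10):
    print(x0,end=': ')
    for y0 in range(-80,80,10):
        k=ok&(p[:,0]>=x0)&(p[:,0]<x0+10)&(p[:,1]>=y0)&(p[:,1]<y0+10)
        print('%4d/%3d'%(((np.abs(z-28.7)<2)&k).sum(),((z>54)&k).sum()),end=' ')
    print()
# tab-based edges: rows with 11<x<... y extents of plane pts, away from gripper
f=p[ok&(np.abs(z-28.7)<1.5)]
for lo,hi in((12,20),(25,42)):
    s=f[(f[:,0]>lo)&(f[:,0]<hi)];print(lo,hi,np.percentile(s[:,1],[.5,2,98,99.5]).round(1))
s=f[np.abs(f[:,1])<30];print('xmax',np.percentile(s[:,0],[99,99.8]).round(1))
E
```

```text
-80:    0/ 31    0/  0    0/  0    0/  0    0/  0    0/  0    0/  0    0/  0    3/  0    5/  0    6/  0    2/  0    0/  0    0/  0    0/  0    0/ 23 
-70:    0/  0    0/  0    0/  0    0/  0    0/  0    0/  0    0/  0    0/  0   63/  0   97/  0   97/  0   98/  0    0/  0    0/  0    0/  0    0/ 44 
-60:    0/  0    0/  0    0/  0    0/  0    0/  0    0/  0    0/  0    0/  0    0/  0    0/  0    0/  0   23/  0    0/  0    0/  0    0/  0    0/ 56 
-50:    0/  0    0/  0    0/  0    0/  0    0/  0    0/  0    0/  0    0/  0    0/  0    0/  0    0/  0    7/  0    0/  0    0/  0    0/  0    0/ 27 
-40:    0/  9    0/  3    0/  0    0/  0    0/  0    0/  0    0/  0    0/  0    0/  0    0/  0    0/  0    0/  0    0/  0    0/  0    0/  0    0/  0 
-30:    0/ 67    0/ 13    0/  0    0/  0    0/  0    0/  0    0/  0    0/  0    0/  0    0/  0    0/  0    0/  0    0/  0    0/  0    0/  0    0/  0 
-20:    0/ 70    0/  2   24/  0    8/  0    0/  0    0/  0    0/  0    0/  0    0/  0    0/  0    0/  0    0/  0    0/  0    0/  0    0/  0    0/  0 
-10:    0/ 65    0/  8  101/  0  129/  0   23/  0 
[... 373 characters left out ...]
/  0    0/  0    0/ 53 
20:    0/ 76    0/ 30    0/ 16    0/ 19  176/ 19  181/ 24  105/ 26  105/ 27  104/ 24  102/ 27  158/ 26  230/ 25  178/ 21  179/ 18    0/ 19    0/ 56 
30:    0/ 73    0/ 76    0/ 77    0/ 80  179/ 80  244/ 75  249/ 76  254/ 73  252/ 70  247/ 71  245/ 75  242/ 76    7/ 78   78/ 76    0/ 75    0/ 78 
40:    0/ 76    0/ 71    0/ 81    0/ 81  140/ 80  176/ 81  176/ 77  179/ 80  178/ 79  182/ 70  178/ 77  177/ 79    8/ 80    0/ 80    0/ 75    0/ 75 
50:    0/ 76    0/ 73    0/ 80    0/ 77    0/ 82    0/ 81    0/ 81    0/ 80    0/ 81    0/ 79    0/ 76    0/ 78    0/ 80    0/ 80    0/ 75    0/ 69 
12 20 [-55.3 -54.4  56.9  57.8]
25 42 [-37.3 -36.1  54.8  57.2]
xmax [46.8 47. ]
```

The "outside" points need projecting along their rays onto the base plane; fixing that.

```bash
python3 - <<'E'
s=open('h.py').read()
s=s.replace("pin=f;pout=p[r>25]","pin=f;far=p[r>8];o=np.array(c['hand_eye'])[:3,3]*1000;dd=far-o;nn=np.array([-co[0],-co[1],1]);t=(co[2]-nn@o)/(dd@nn);pout=o+dd*t[:,None]")
s=s.replace("p=p[(np.abs(p[:,0])<90)&(np.abs(p[:,1])<100)]\n","p=p[(np.abs(p[:,0])<200)&(np.abs(p[:,1])<200)]\n").replace("f=p[np.abs(z-z0)<4]","f=p[np.abs(z-z0)<4];f=f[np.hypot(f[:,0],f[:,1])<85]")
s=s.replace("r=z-np.c_[p[:,:2],np.ones(len(p))]@co;f=p[np.abs(r)<tol]","r=z-np.c_[p[:,:2],np.ones(len(p))]@co;f=p[(np.abs(r)<tol)&(np.hypot(p[:,0],p[:,1])<85)]")
open('h.py','w').write(s)
E
python3 - <<'E'
from h import *
A,c=pickle.load(open('hand1.pkl','rb'));M=inhand('cup',c);H0=np.load('H0.npy')
G=H0@T(np.eye(3),[0,0,.06])@np.linalg.inv(M);print(G.round(3));rows(A,G)
E
```

```text
Traceback (most recent call last):
  File "h.py", line 111, in inhand
    P,cost=fit2(FP[kind],q(pin),q(pout),[(x,y,t) for x in(-6,0,6) for y in(-5,0,5) for t in(-.05,.05)])
           ~~~~^^^^^^^^^^^^^^^^^^^^^^^^^^^^^^^^^^^^^^^^^^^^^^^^^^^^^^^^^^^^^^^^^^^^^^^^^^^^^^^^^^^^^^^^
  File "h.py", line 28, in fit2
    r=minimize(f,np.array([x0[0],x0[1],x0[2]*50]),method='Nelder-Mead',options=dict(initial_simplex=np.array([x0[0],x0[1],x0[2]*50])+np.array([[0,0,0],[8,0,0],[0,8,0],[0,0,8]]),maxiter=400))
  File "h.py", line 25, in <lambda>
    f=lambda p: np.clip(-val(p,pin),0,cl).sum()/len(pin)+np.clip(val(p,pout),0,cl).sum()/len(pin)
                                                                 ~~~^^^^^^^^
  File "h.py", line 24, in val
    return cv2.remap(sd.astype(np.float32),g[:,0][:,None],g[:,1][:,None],1,borderMode=cv2.BORDER_CONSTANT,borderValue=-20)[:,0]
           ~~~~~~~~~^^^^^^^^^^^^^^^^^^^^^^^^^^^^^^^^^^^^^^^^^^^^^^^^^^^^^^^^^^^^^^^^^^^^^^^^^^^^^^^^^^^^^^^^^^^^^^^^^^^^^^
cv2.error: OpenCV(4.12.0) /io/opencv/modules/imgproc/src/imgwarp.cpp:1713: error: (-215:Assertion failed) dst.cols < SHRT_MAX && dst.rows < SHRT_MAX && src.cols < SHRT_MAX && src.rows < SHRT_MAX in function 'remap'
```

```bash
sed -i "s/pout=o+dd\*t\[:,None\]/pout=o+dd*t[:,None];pout=pout[np.hypot(pout[:,0],pout[:,1])<95]/" h.py
python3 - <<'E'
from h import *
A,c=pickle.load(open('hand1.pkl','rb'));M=inhand('cup',c);H0=np.load('H0.npy')
G=H0@T(np.eye(3),[0,0,.06])@np.linalg.inv(M);print(G.round(3));rows(A,G)
E
```

```text
base top z=28.73 + 0.0013 x + -0.0061 y 7424 24339 cost 0.004 centre tool xy 3.42 1.3 yaw(mod) 0.0003
[[ 0.865 -0.185  0.466  0.559]
 [-0.166 -0.983 -0.082  0.182]
 [ 0.473 -0.006 -0.881  0.156]
 [ 0.     0.     0.     1.   ]]
14 rows: t [-20.4 -21.   -1.1] a [ 0.0294  0.0274 -0.1124]
 mid [0.583 0.014 0.185] minz 0.156 end [0.559 0.182 0.156]
```

Request:
jog_arm(steps=[{"gripper": 30,"tx": -20.4,"ty": -21,"tz": -6,"ax": 0.0294,"ay": 0.0274,"az": -0.1124},{"gripper": 30,"tx": -20.4,"ty": -21,"tz": -6,"ax": 0.0294,"ay": 0.0274,"az": -0.1124},{"gripper": 30,"tx": -20.4,"ty": -21,"tz": -6,"ax": 0.0294,"ay": 0.0274,"az": -0.1124},{"gripper": 30,"tx": -20.4,"ty": -21,"tz": -6,"ax": 0.0294,"ay": 0.0274,"az": -0.1124},{"gripper": 30,"tx": -20.4,"ty": -21,"tz": -6,"ax": 0.0294,"ay": 0.0274,"az": -0.1124},{"gripper": 30,"tx": -20.4,"ty": -21,"tz": -6,"ax": 0.0294,"ay": 0.0274,"az": -0.1124},{"gripper": 30,"tx": -20.4,"ty": -21,"tz": -6,"ax": 0.0294,"ay": 0.0274,"az": -0.1124},{"gripper": 30,"tx": -20.4,"ty": -21,"tz": -6,"ax": 0.0294,"ay": 0.0274,"az": -0.1124},{"gripper": 30,"tx": -20.4,"ty": -21,"tz": -6,"ax": 0.0294,"ay": 0.0274,"az": -0.1124},{"gripper": 30,"tx": -20.4,"ty": -21,"tz": -6,"ax": 0.0294,"ay": 0.0274,"az": -0.1124},{"gripper": 30,"tx": -20.4,"ty": -21,"tz": -6,"ax": 0.0294,"ay": 0.0274,"az": -0.1124},{"gripper": 30,"tx": -20.4,"ty": -21,"tz": -6,"ax": 0.0294,"ay": 0.0274,"az": -0.1124}])

```text
t: 7.57
tcp_pos: [0.5693, 0.1464, 0.2417]
tcp_rot: [[0.825, -0.351, 0.443], [-0.338, -0.934, -0.112], [0.453, -0.057, -0.889]]
ft_force: [0.2, -0.1, -2.4]
finger_gap: 0.526
```

```bash
cat > go.py <<'E'
import sys
from h import *
f,kind,h=sys.argv[1],sys.argv[2],float(sys.argv[3])
A,s=cur();_,c=pickle.load(open(f+'.pkl','rb'));M=inhand(kind,c);H=np.load('H0.npy')
if kind=='blk':H=H@T(np.eye(3),[0,-.086,0])
print(s['t'],np.round(s['qpos'],1),'F',np.round(s['ft_force'],1));E=np.linalg.inv(H)@A@M;print('module in home frame mm',(E[:3,3]*1000).round(1),'rot',Ro.from_matrix(E[:3,:3]).as_rotvec().round(3))
rows(A,H@T(np.eye(3),[0,0,h/1000])@np.linalg.inv(M))
E
python3 go.py hand1 cup 60
```

```text
base top z=28.73 + 0.0013 x + -0.0061 y 7424 24339 cost 0.004 centre tool xy 3.42 1.3 yaw(mod) 0.0003
7.5667 [ 38.4   7.3 -34.   36.9 -37.3   2.6] F [ 0.2 -0.1 -2.4]
module in home frame mm [ 54.4 -35.1 127.3] rot [-0.036  0.017 -0.177]
3 rows: t [-19.5  -9.2  22.4] a [ 0.012   0.0051 -0.0592]
 mid [0.563 0.171 0.185] minz 0.156 end [0.559 0.182 0.156]
```

Request:
jog_arm(steps=[{"gripper": 30,"tx": -19.5,"ty": -9.2,"tz": 22.4,"ax": 0.012,"ay": 0.005,"az": -0.059},{"gripper": 30,"tx": -19.5,"ty": -9.2,"tz": 22.4,"ax": 0.012,"ay": 0.005,"az": -0.059},{"gripper": 30,"tx": -19.5,"ty": -9.2,"tz": 22.4,"ax": 0.012,"ay": 0.005,"az": -0.059},{"gripper": 30,"tx": 0,"ty": 0,"tz": 0,"ax": 0,"ay": 0,"az": 0},{"gripper": 30,"tx": 0,"ty": 0,"tz": 0,"ax": 0,"ay": 0,"az": 0}])

```text
t: 7.98
tcp_pos: [0.555, 0.1878, 0.1599]
tcp_rot: [[0.867, -0.17, 0.469], [-0.154, -0.985, -0.073], [0.475, -0.01, -0.88]]
ft_force: [0.5, -0.7, -0.8]
finger_gap: 0.525
```

```bash
python3 -c "
from h import *
look('hand2')"; python3 go.py hand2 cup 30
```

```text
base top z=28.20 + 0.0003 x + -0.0064 y 7410 24958 cost 0.004 centre tool xy 2.16 0.28 yaw(mod) 0.0005
8.0333 [ 36.4  11.6 -46.6  62.  -22.4 -12.8] F [ 0.1 -0.2 -2.1]
module in home frame mm [-3.7  6.2 65.8] rot [ 0.009 -0.003  0.011]
1 rows: t [ 3.6  6.4 35.7] a [-0.0092 -0.0025  0.0107]
 mid [0.574 0.178 0.13 ] minz 0.13 end [0.574 0.178 0.13 ]
```

Request:
jog_arm(steps=[{"gripper": 30,"tx": 3.6,"ty": 6.4,"tz": 20,"ax": -0.009,"ay": -0.0025,"az": 0.011},{"gripper": 30,"tx": 0,"ty": 0,"tz": 16,"ax": 0,"ay": 0,"az": 0},{"gripper": 30,"tx": 0,"ty": 0,"tz": 0,"ax": 0,"ay": 0,"az": 0}])

```text
t: 8.28
tcp_pos: [0.5777, 0.1796, 0.135]
tcp_rot: [[0.861, -0.188, 0.473], [-0.173, -0.982, -0.076], [0.479, -0.016, -0.878]]
ft_force: [0.3, -0.7, -1.3]
finger_gap: 0.525
```

```bash
python3 -c "
from h import *
look('hand3')"; python3 go.py hand2 cup 18;python3 go.py hand3 cup 18
```

```text
base top z=28.20 + 0.0003 x + -0.0064 y 7410 24958 cost 0.004 centre tool xy 2.16 0.28 yaw(mod) 0.0005
8.3333 [ 29.8  14.7 -47.7  75.9 -18.1 -22.5] F [-0.2 -0.9 -0.7]
module in home frame mm [ 7.   2.2 33.7] rot [ 0.006 -0.009 -0.01 ]
1 rows: t [-6.7  2.2 15.6] a [-0.0064 -0.0092 -0.0095]
 mid [0.579 0.177 0.119] minz 0.119 end [0.579 0.177 0.119]
base top z=28.19 + 0.0007 x + -0.0063 y 7422 24966 cost 0.004 centre tool xy 2.18 0.35 yaw(mod) 0.0002
8.3333 [ 29.8  14.7 -47.7  75.9 -18.1 -22.5] F [-0.2 -0.9 -0.7]
module in home frame mm [ 7.   2.1 33.7] rot [ 0.007 -0.009 -0.01 ]
1 rows: t [-6.8  2.1 15.6] a [-0.0065 -0.0089 -0.0098]
 mid [0.579 0.177 0.119] minz 0.119 end [0.579 0.177 0.119]
```

Request:
jog_arm(steps=[{"gripper": 30,"tx": -6.8,"ty": 2.1,"tz": 7,"ax": -0.0065,"ay": -0.009,"az": -0.01},{"gripper": 30,"tx": 0,"ty": 0,"tz": 0,"ax": 0,"ay": 0,"az": 0},{"gripper": 30,"tx": 0,"ty": 0,"tz": 0,"ax": 0,"ay": 0,"az": 0}])

```text
t: 8.58
tcp_pos: [0.5781, 0.1774, 0.1324]
tcp_rot: [[0.861, -0.19, 0.471], [-0.172, -0.982, -0.08], [0.478, -0.012, -0.878]]
ft_force: [0.6, 1.1, -0.7]
finger_gap: 0.531
```

```bash
python3 go.py hand3 cup 18
```

```text
base top z=28.19 + 0.0007 x + -0.0063 y 7422 24966 cost 0.004 centre tool xy 2.18 0.35 yaw(mod) 0.0002
8.5833 [ 29.2  15.  -47.9  77.2 -17.9 -23.3] F [ 0.6  1.1 -0.7]
module in home frame mm [ 5.5  0.1 30. ] rot [ 0.002 -0.007 -0.007]
1 rows: t [-5.3  0.1 12. ] a [-0.0023 -0.0066 -0.0073]
 mid [0.579 0.177 0.119] minz 0.119 end [0.579 0.177 0.119]
```

Request:
jog_arm(steps=[{"gripper": 30,"tx": -3,"ty": 0,"tz": 4,"ax": -0.001,"ay": -0.003,"az": -0.004},{"gripper": 30,"tx": -3,"ty": 0,"tz": 4,"ax": -0.001,"ay": -0.003,"az": -0.003},{"gripper": 30,"tx": -2,"ty": 0,"tz": 4,"ax": -0.001,"ay": -0.003,"az": -0.003},{"gripper": 30,"tx": 0,"ty": 0,"tz": 0,"ax": 0,"ay": 0,"az": 0}])

```text
t: 8.92
tcp_pos: [0.5796, 0.1803, 0.1254]
tcp_rot: [[0.862, -0.183, 0.473], [-0.167, -0.983, -0.077], [0.479, -0.013, -0.878]]
ft_force: [-0.5, 0.1, -1.5]
finger_gap: 0.524
```

```bash
python3 go.py hand3 cup 18
```

```text
base top z=28.19 + 0.0007 x + -0.0063 y 7422 24966 cost 0.004 centre tool xy 2.18 0.35 yaw(mod) 0.0002
8.9167 [ 27.7  15.7 -48.4  82.1 -16.9 -26.7] F [-0.5  0.1 -1.5]
module in home frame mm [ 3.   3.3 23.4] rot [ 0.006 -0.007 -0.002]
1 rows: t [-2.7  3.1  5.3] a [-0.0062 -0.0074 -0.0017]
 mid [0.579 0.177 0.119] minz 0.119 end [0.579 0.177 0.119]
```

Request:
jog_arm(steps=[{"gripper": 30,"tx": -2.7,"ty": 3,"tz": 0,"ax": -0.006,"ay": -0.007,"az": -0.002},{"gripper": 30,"tx": 0,"ty": 0,"tz": 0,"ax": 0,"ay": 0,"az": 0}])

```text
t: 9.08
tcp_pos: [0.5777, 0.1782, 0.1268]
tcp_rot: [[0.864, -0.185, 0.469], [-0.167, -0.983, -0.08], [0.475, -0.009, -0.88]]
ft_force: [-0.1, 0.2, -1.4]
finger_gap: 0.528
```

```bash
python3 go.py hand3 cup 18
```

```text
base top z=28.19 + 0.0007 x + -0.0063 y 7422 24966 cost 0.004 centre tool xy 2.18 0.35 yaw(mod) 0.0002
9.0833 [ 28.5  15.5 -48.3  79.5 -17.4 -24.9] F [-0.1  0.2 -1.4]
module in home frame mm [ 2.2  0.7 25.3] rot [ 0.002 -0.004 -0.002]
1 rows: t [-2.1  0.7  7.3] a [-0.002  -0.0037 -0.0018]
 mid [0.579 0.177 0.119] minz 0.119 end [0.579 0.177 0.119]
```

Request:
jog_arm(steps=[{"gripper": 30,"tx": -1.5,"ty": 1.5,"tz": 4,"ax": -0.003,"ay": -0.003,"az": -0.001},{"gripper": 30,"tx": -1.5,"ty": 1.5,"tz": 3,"ax": -0.001,"ay": -0.002,"az": -0.001},{"gripper": 30,"tx": 0,"ty": 0.5,"tz": 0,"ax": 0,"ay": 0,"az": 0}])

```text
t: 9.33
tcp_pos: [0.5789, 0.1767, 0.1221]
tcp_rot: [[0.864, -0.184, 0.468], [-0.166, -0.983, -0.08], [0.475, -0.009, -0.88]]
ft_force: [-0.4, -0.7, -2.0]
finger_gap: 0.526
```

```bash
python3 go.py hand3 cup 16
```

```text
base top z=28.19 + 0.0007 x + -0.0063 y 7422 24966 cost 0.004 centre tool xy 2.18 0.35 yaw(mod) 0.0002
9.3333 [ 27.2  15.9 -48.6  82.7 -16.7 -26.9] F [-0.4 -0.7 -2. ]
module in home frame mm [ 1.2 -0.5 20.4] rot [ 0.002 -0.003 -0.   ]
1 rows: t [-1.1 -0.6  4.4] a [-0.0022 -0.0031 -0.0002]
 mid [0.58  0.177 0.118] minz 0.118 end [0.58  0.177 0.118]
```

Request:
jog_arm(steps=[{"gripper": 30,"tx": -1,"ty": 0,"tz": 4,"ax": -0.002,"ay": -0.003,"az": 0},{"gripper": 30,"tx": -0.7,"ty": 0.7,"tz": 4,"ax": 0,"ay": -0.001,"az": 0},{"gripper": 30,"tx": 0,"ty": 0.5,"tz": 3,"ax": 0,"ay": 0,"az": 0}])

```text
t: 9.58
tcp_pos: [0.5832, 0.1759, 0.1126]
tcp_rot: [[0.865, -0.184, 0.467], [-0.166, -0.983, -0.08], [0.473, -0.009, -0.881]]
ft_force: [-0.7, -0.0, -2.4]
finger_gap: 0.521
```

```bash
python3 go.py hand3 cup 5
```

```text
base top z=28.19 + 0.0007 x + -0.0063 y 7422 24966 cost 0.004 centre tool xy 2.18 0.35 yaw(mod) 0.0002
9.5833 [ 25.   16.9 -48.8  88.3 -15.6 -30.6] F [-0.7 -0.  -2.4]
module in home frame mm [ 0.5 -0.5 10. ] rot [ 0.002 -0.001 -0.001]
1 rows: t [-0.5 -0.6  5. ] a [-0.0022 -0.0012 -0.0007]
 mid [0.585 0.176 0.108] minz 0.108 end [0.585 0.176 0.108]
```

Already 4 mm below the rim with no force, so it is entering the opening.

Request:
jog_arm(steps=[{"gripper": 30,"tx": -0.5,"ty": -0.3,"tz": 4,"ax": -0.002,"ay": -0.001,"az": 0},{"gripper": 30,"tx": -0.3,"ty": 0.3,"tz": 4,"ax": 0,"ay": 0,"az": 0},{"gripper": 30,"tx": 0,"ty": 0.3,"tz": 2,"ax": 0,"ay": 0,"az": 0}])

```text
t: 9.83
tcp_pos: [0.5875, 0.1753, 0.1034]
tcp_rot: [[0.865, -0.184, 0.466], [-0.166, -0.983, -0.081], [0.473, -0.008, -0.881]]
ft_force: [-28.7, -0.7, 28.4]
finger_gap: 0.529
```

```bash
python3 go.py hand3 cup 0
```

```text
base top z=28.19 + 0.0007 x + -0.0063 y 7422 24966 cost 0.004 centre tool xy 2.18 0.35 yaw(mod) 0.0002
9.8333 [ 22.9  18.  -48.8  94.  -14.8 -34.6] F [-28.7  -0.7  28.4]
module in home frame mm [ 0.1 -0.3 -0.2] rot [ 0.001 -0.001 -0.   ]
1 rows: t [-0.  -0.4 -0.2] a [-0.0011 -0.0011 -0.0005]
 mid [0.588 0.176 0.104] minz 0.104 end [0.588 0.176 0.104]
```

Home at (0.1, -0.3, -0.2) mm with floor contact. Release and back off.

Request:
jog_arm(steps=[{"gripper": 70,"tx": 0,"ty": 0,"tz": 0,"ax": 0,"ay": 0,"az": 0},{"gripper": 70,"tx": 0,"ty": 0,"tz": 0,"ax": 0,"ay": 0,"az": 0},{"gripper": 70,"tx": 0,"ty": 0,"tz": 0,"ax": 0,"ay": 0,"az": 0},{"gripper": 70,"tx": 0,"ty": 0,"tz": -5,"ax": 0,"ay": 0,"az": 0},{"gripper": 70,"tx": 0,"ty": 0,"tz": -12,"ax": 0,"ay": 0,"az": 0},{"gripper": 70,"tx": 0,"ty": 0,"tz": -20,"ax": 0,"ay": 0,"az": 0},{"gripper": 75,"tx": 0,"ty": 0,"tz": -30,"ax": 0,"ay": 0,"az": 0},{"gripper": 80,"tx": 0,"ty": 0,"tz": -30,"ax": 0,"ay": 0,"az": 0},{"gripper": 87,"tx": 0,"ty": 0,"tz": -30,"ax": 0,"ay": 0,"az": 0}])

```text
t: 10.58
tcp_pos: [0.5321, 0.181, 0.2086]
tcp_rot: [[0.867, -0.193, 0.46], [-0.17, -0.981, -0.09], [0.469, -0.0, -0.883]]
ft_force: [1.8, 0.4, 1.9]
finger_gap: 0.924
```

```bash
cat > chk.py <<'E'
import sys
from h import *
A,c=look(sys.argv[1]);H=np.load('H0.npy')
W=wworld(A,c).reshape(-1,3);W=W[np.isfinite(W).all(1)]
L=((W-H[:3,3])@H[:3,:3])*1000
for k,dy,box in (('cup',0,(23,16)),('blk',-86,(28,16))):
    q=L-[0,dy,0];ins=(np.abs(q[:,0])<60)&(np.abs(q[:,1])<60)
    g=q[(np.abs(q[:,0])<42)&(q[:,1]>-31)&(q[:,1]<25)&(np.abs(q[:,2]-14)<5)]
    t=q[(np.abs(q[:,0])<36)&(np.abs(q[:,1])<32)&(q[:,2]>69)&(q[:,2]<79)]
    if len(g)>50:
        co=np.linalg.lstsq(np.c_[g[:,:2],np.ones(len(g))],g[:,2],rcond=None)[0];print(k,'base top plane z %.2f tilt %.4f %.4f n=%d'%(co[2],co[0],co[1],len(g)))
    if len(t)>30:
        r=cv2.minAreaRect(t[:,:2].astype(np.float32));print(k,'top z',np.median(t[:,2]).round(2),'rect',np.round(r[0],1),np.round(r[1],1),round(r[2],1))
r=L[(L[:,0]>50)&(L[:,0]<56)&(L[:,1]<30)&(L[:,1]>-110)];print('rim z',np.median(r[:,2]).round(2))
s=cur()[1];print(s['t'],np.round(s['qpos'],1))
E
python3 chk.py chk1; python3 -c "
from h import *
A,s=cur();B=T(Rdown(2.546),[.501,-.356,.16]);U=A.copy();U[:3,3]=[.45,.03,.24];rows(A,U);rows(U,B)"
```

```text
cup base top plane z 16.50 tilt -0.0693 0.0356 n=1747
cup top z 73.83 rect [0.  0.1] [47.1 46.2] 0.7
rim z 13.68
10.6333 [ 43.    6.2 -41.8  45.2 -32.3  -0.9]
5 rows: t [-6.7 33.3 -9.6] a [ 0. -0.  0.]
 mid [0.483 0.091 0.23 ] minz 0.22 end [0.45 0.03 0.24]
23 rows: t [-20.5  11.8  -0.2] a [ 0.0292 -0.0065 -0.1159]
 mid [ 0.327 -0.187  0.164] minz 0.158 end [ 0.501 -0.356  0.16 ]
```

View pics/chk1.png

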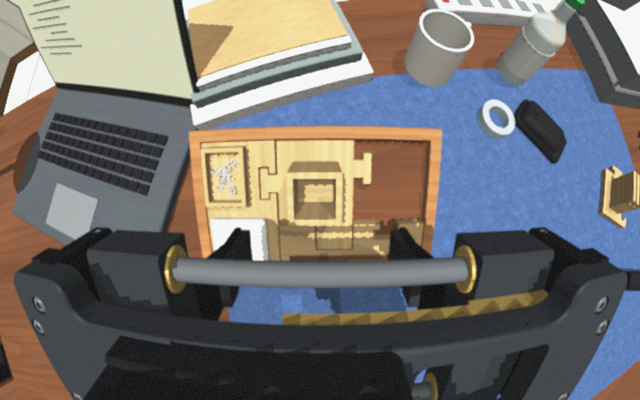

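The cup module is home at (316,195): tabs in the notches, top 73.8 mm up, centre (0, 0.1) mm. Now to the block by way of psi = -100° so that q6 stays in range.

```bash
python3 -c "
from h import *
A,s=cur();U=T(Rdown(np.radians(-110)),[.45,-.10,.23]);rows(A,U);rows(U,T(Rdown(2.546),[.501,-.356,.16]))"
```

```text
15 rows: t [14.9 16.6  1.6] a [-0.0289 -0.0238  0.1124]
 mid [0.552 0.013 0.238] minz 0.221 end [ 0.45 -0.1   0.23]
16 rows: t [  3.2 -18.5   4.4] a [0.     0.     0.1136]
 mid [ 0.541 -0.234  0.191] minz 0.16 end [ 0.501 -0.356  0.16 ]
```

Request:
jog_arm(steps=[{"gripper": 87,"tx": 14.9,"ty": 16.6,"tz": 1.6,"ax": -0.029,"ay": -0.024,"az": 0.112},{"gripper": 87,"tx": 14.9,"ty": 16.6,"tz": 1.6,"ax": -0.029,"ay": -0.024,"az": 0.112},{"gripper": 87,"tx": 14.9,"ty": 16.6,"tz": 1.6,"ax": -0.029,"ay": -0.024,"az": 0.112},{"gripper": 87,"tx": 14.9,"ty": 16.6,"tz": 1.6,"ax": -0.029,"ay": -0.024,"az": 0.112},{"gripper": 87,"tx": 14.9,"ty": 16.6,"tz": 1.6,"ax": -0.029,"ay": -0.024,"az": 0.112},{"gripper": 87,"tx": 14.9,"ty": 16.6,"tz": 1.6,"ax": -0.029,"ay": -0.024,"az": 0.112},{"gripper": 87,"tx": 14.9,"ty": 16.6,"tz": 1.6,"ax": -0.029,"ay": -0.024,"az": 0.112},{"gripper": 87,"tx": 14.9,"ty": 16.6,"tz": 1.6,"ax": -0.029,"ay": -0.024,"az": 0.112},{"gripper": 87,"tx": 14.9,"ty": 16.6,"tz": 1.6,"ax": -0.029,"ay": -0.024,"az": 0.112},{"gripper": 87,"tx": 14.9,"ty": 16.6,"tz": 1.6,"ax": -0.029,"ay": -0.024,"az": 0.112},{"gripper": 87,"tx": 14.9,"ty": 16.6,"tz": 1.6,"ax": -0.029,"ay": -0.024,"az": 0.112},{"gripper": 87,"tx": 14.9,"ty": 16.6,"tz": 1.6,"ax": -0.029,"ay": -0.024,"az": 0.112},{"gripper": 87,"tx": 14.9,"ty": 16.6,"tz": 1.6,"ax": -0.029,"ay": -0.024,"az": 0.112}])

```text
t: 11.72
tcp_pos: [0.4857, -0.0733, 0.2388]
tcp_rot: [[-0.173, -0.984, 0.042], [-0.985, 0.171, -0.027], [0.02, -0.046, -0.999]]
ft_force: [-0.6, -0.5, 0.1]
finger_gap: 1.001
```

```bash
python3 -c "
from h import *
A,s=cur();print(np.round(s['qpos'],1));rows(A,T(Rdown(2.546),[.501,-.356,.16]))"
```

```text
[ 11.7   6.8 -18.9   2.3 -62.4 -22.7]
17 rows: t [  7.8 -18.    5.2] a [-0.0029  0.002   0.1172]
 mid [ 0.57  -0.221  0.199] minz 0.16 end [ 0.501 -0.356  0.16 ]
```

Request:
jog_arm(steps=[{"gripper": 87,"tx": 7.8,"ty": -18,"tz": 5.2,"ax": -0.003,"ay": 0.002,"az": 0.117},{"gripper": 87,"tx": 7.8,"ty": -18,"tz": 5.2,"ax": -0.003,"ay": 0.002,"az": 0.117},{"gripper": 87,"tx": 7.8,"ty": -18,"tz": 5.2,"ax": -0.003,"ay": 0.002,"az": 0.117},{"gripper": 87,"tx": 7.8,"ty": -18,"tz": 5.2,"ax": -0.003,"ay": 0.002,"az": 0.117},{"gripper": 87,"tx": 7.8,"ty": -18,"tz": 5.2,"ax": -0.003,"ay": 0.002,"az": 0.117},{"gripper": 87,"tx": 7.8,"ty": -18,"tz": 5.2,"ax": -0.003,"ay": 0.002,"az": 0.117},{"gripper": 87,"tx": 7.8,"ty": -18,"tz": 5.2,"ax": -0.003,"ay": 0.002,"az": 0.117},{"gripper": 87,"tx": 7.8,"ty": -18,"tz": 5.2,"ax": -0.003,"ay": 0.002,"az": 0.117},{"gripper": 87,"tx": 7.8,"ty": -18,"tz": 5.2,"ax": -0.003,"ay": 0.002,"az": 0.117},{"gripper": 87,"tx": 7.8,"ty": -18,"tz": 5.2,"ax": -0.003,"ay": 0.002,"az": 0.117},{"gripper": 87,"tx": 7.8,"ty": -18,"tz": 5.2,"ax": -0.003,"ay": 0.002,"az": 0.117},{"gripper": 87,"tx": 7.8,"ty": -18,"tz": 5.2,"ax": -0.003,"ay": 0.002,"az": 0.117},{"gripper": 87,"tx": 7.8,"ty": -18,"tz": 5.2,"ax": -0.003,"ay": 0.002,"az": 0.117},{"gripper": 87,"tx": 7.8,"ty": -18,"tz": 5.2,"ax": -0.003,"ay": 0.002,"az": 0.117},{"gripper": 87,"tx": 7.8,"ty": -18,"tz": 5.2,"ax": -0.003,"ay": 0.002,"az": 0.117}])

```text
t: 12.97
tcp_pos: [0.5241, -0.3396, 0.1669]
tcp_rot: [[-0.9, 0.437, 0.008], [0.437, 0.9, 0.004], [-0.006, 0.007, -1.0]]
ft_force: [0.4, -0.1, -0.4]
finger_gap: 1.002
```

```bash
python3 -c "
from h import *
A,s=cur();print(np.round(s['qpos'],1));rows(A,T(Rdown(2.546),[.501,-.356,.15]))"
```

```text
[-18.3  24.3  -4.3  -0.4 -61.1 -97.4]
2 rows: t [  6.4 -12.7   8.3] a [0.0036 0.0026 0.0718]
 mid [ 0.501 -0.356  0.15 ] minz 0.15 end [ 0.501 -0.356  0.15 ]
```

Request:
jog_arm(steps=[{"gripper": 87,"tx": 6.4,"ty": -12.7,"tz": 8.3,"ax": 0.004,"ay": 0.003,"az": 0.072},{"gripper": 87,"tx": 6.4,"ty": -12.7,"tz": 8.3,"ax": 0.004,"ay": 0.003,"az": 0.072},{"gripper": 87,"tx": 0,"ty": 0,"tz": 0,"ax": 0,"ay": 0,"az": 0},{"gripper": 87,"tx": 0,"ty": 0,"tz": 0,"ax": 0,"ay": 0,"az": 0}])

```text
t: 13.3
tcp_pos: [0.4977, -0.3596, 0.1482]
tcp_rot: [[-0.818, 0.575, -0.003], [0.575, 0.818, 0.002], [0.004, -0.001, -1.0]]
ft_force: [0.7, 0.5, 0.4]
finger_gap: 0.999
```

```bash
python3 - <<'E'
from h import *
A,c=look('blk1');W=wworld(A,c)
q=W[np.isfinite(W).all(-1)];q=q[np.hypot(q[:,0]-.501,q[:,1]+.356)<.11];print('desk z',np.median(q[q[:,2]<.007][:,2]).round(4),'base top',np.median(q[(q[:,2]>.009)&(q[:,2]<.02)][:,2]).round(4),'max',np.percentile(q[:,2],99.5).round(4))
r=fitmod('blk',W,np.array([.501,-.356]),[2.45,2.55,2.65],z0=np.median(q[q[:,2]<.007][:,2]));print(r)
p=r[0];xy=p[:2]/1000-(A[:3,:3]@[.0007,0.0001,0])[:2];print(xy)
G=T(Rdown(p[2]),[*xy,.10]);rows(A,G)
E
```

```text
desk z 0.0007 base top 0.0135 max 0.0744
(array([ 499.1554554 , -356.88091646,    2.54271542]), np.float64(0.019437402486801147), 6747, 19460)
[ 0.4996708  -0.35736508]
2 rows: t [-0.2  1.5 24.1] a [-0.0003 -0.0018 -0.0067]
 mid [ 0.5   -0.357  0.1  ] minz 0.1 end [ 0.5   -0.357  0.1  ]
```

View pics/blk1.png

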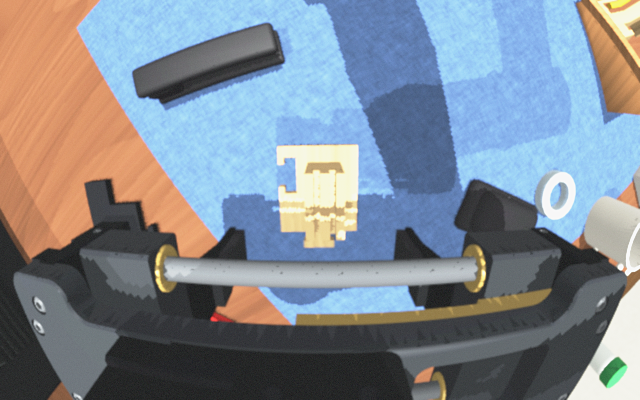

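The tan block is at (320,195), notch on the left (+y), away from the red one at (220,318). Descend.

Request:
jog_arm(steps=[{"gripper": 80,"tx": -0.2,"ty": 1.5,"tz": 30,"ax": 0,"ay": -0.002,"az": -0.007},{"gripper": 70,"tx": 0,"ty": 0,"tz": 30,"ax": 0,"ay": 0,"az": 0},{"gripper": 70,"tx": 0,"ty": 0,"tz": 25,"ax": 0,"ay": 0,"az": 0},{"gripper": 65,"tx": 0,"ty": 0,"tz": 14,"ax": 0,"ay": 0,"az": 0},{"gripper": 60,"tx": 0,"ty": 0,"tz": 0,"ax": 0,"ay": 0,"az": 0}])

```text
t: 13.77
tcp_pos: [0.5075, -0.3577, 0.0518]
tcp_rot: [[-0.829, 0.559, 0.013], [0.559, 0.829, -0.005], [-0.014, 0.003, -1.0]]
ft_force: [0.1, 0.5, -0.8]
finger_gap: 0.751
```

```bash
python3 -c "
from h import *
A,s=cur();rows(A,T(Rdown(2.543),[.4997,-.3574,.036]))"
```

```text
1 rows: t [ 6.8 -4.1 15.7] a [0.0026 0.0135 0.0056]
 mid [ 0.5   -0.357  0.036] minz 0.036 end [ 0.5   -0.357  0.036]
```

Request:
jog_arm(steps=[{"gripper": 60,"tx": 4,"ty": -2.5,"tz": 9,"ax": 0.002,"ay": 0.008,"az": 0.004},{"gripper": 60,"tx": 3.5,"ty": -2.5,"tz": 9,"ax": 0.002,"ay": 0.007,"az": 0.002},{"gripper": 50,"tx": 0,"ty": 0,"tz": 0,"ax": 0,"ay": 0,"az": 0}])

```text
t: 14.02
tcp_pos: [0.5012, -0.3571, 0.0345]
tcp_rot: [[-0.828, 0.56, 0.0], [0.56, 0.828, -0.002], [-0.001, -0.001, -1.0]]
ft_force: [-0.2, -0.1, 1.0]
finger_gap: 0.669
```

```bash
python3 -c "
from h import *
A,s=cur();rows(A,T(Rdown(2.543),[.4997,-.3574,.036]))"
```

```text
1 rows: t [ 1.1 -1.1 -1.5] a [-0.0012  0.0012  0.004 ]
 mid [ 0.5   -0.357  0.036] minz 0.036 end [ 0.5   -0.357  0.036]
```

Request:
jog_arm(steps=[{"gripper": 20,"tx": 1,"ty": -1,"tz": -1.5,"ax": -0.001,"ay": 0.001,"az": 0.004},{"gripper": 20,"tx": 0,"ty": 0,"tz": 0,"ax": 0,"ay": 0,"az": 0},{"gripper": 20,"tx": 0,"ty": 0,"tz": 0,"ax": 0,"ay": 0,"az": 0},{"gripper": 20,"tx": 0,"ty": 0,"tz": 0,"ax": 0,"ay": 0,"az": 0},{"gripper": 20,"tx": 0,"ty": 0,"tz": 0,"ax": 0,"ay": 0,"az": 0},{"gripper": 20,"tx": 0,"ty": 0,"tz": 0,"ax": 0,"ay": 0,"az": 0},{"gripper": 20,"tx": 0,"ty": 0,"tz": -30,"ax": 0,"ay": 0,"az": 0},{"gripper": 20,"tx": 0,"ty": 0,"tz": -38,"ax": 0,"ay": 0,"az": 0},{"gripper": 20,"tx": 0,"ty": 0,"tz": -38,"ax": 0,"ay": 0,"az": 0},{"gripper": 20,"tx": 0,"ty": 0,"tz": -38,"ax": 0,"ay": 0,"az": 0},{"gripper": 20,"tx": 0,"ty": 0,"tz": -38,"ax": 0,"ay": 0,"az": 0}])

```text
t: 14.93
tcp_pos: [0.4935, -0.3543, 0.2145]
tcp_rot: [[-0.824, 0.566, -0.022], [0.566, 0.824, 0.013], [0.025, -0.002, -1.0]]
ft_force: [1.0, -0.6, -2.4]
finger_gap: 0.37
```

```bash
python3 - <<'E'
from h import *
A,c=look('hb1');M=inhand('blk',c);H=np.load('H0.npy')@T(np.eye(3),[0,-.086,0])
G=H@T(np.eye(3),[0,0,.10])@np.linalg.inv(M)
U=T(Rdown(np.radians(-110)),[.42,-.20,.24]);V=T(Rdown(np.radians(-60)),[.44,-.03,.25]);rows(A,U);rows(U,G);print(G.round(3))
E
```

```text
base top z=25.76 + -0.0045 x + -0.0040 y 4792 26930 cost 0.014 centre tool xy 3.43 -0.6 yaw(mod) 0.0022
16 rows: t [ 2.4 12.1 -1.5] a [ 0.0014 -0.0012 -0.114 ]
 mid [ 0.489 -0.248  0.229] minz 0.216 end [ 0.42 -0.2   0.24]
15 rows: t [-17.5 -16.5   0.8] a [ 0.0283  0.0235 -0.1128]
 mid [ 0.542 -0.06   0.228] minz 0.189 end [0.525 0.099 0.189]
[[ 0.868 -0.187  0.46   0.525]
 [-0.168 -0.982 -0.083  0.099]
 [ 0.468 -0.005 -0.884  0.189]
 [ 0.     0.     0.     1.   ]]
```

Request:
jog_arm(steps=[{"gripper": 20,"tx": 2.4,"ty": 12.1,"tz": -2,"ax": 0.001,"ay": -0.001,"az": -0.114},{"gripper": 20,"tx": 2.4,"ty": 12.1,"tz": -2,"ax": 0.001,"ay": -0.001,"az": -0.114},{"gripper": 20,"tx": 2.4,"ty": 12.1,"tz": -2,"ax": 0.001,"ay": -0.001,"az": -0.114},{"gripper": 20,"tx": 2.4,"ty": 12.1,"tz": -2,"ax": 0.001,"ay": -0.001,"az": -0.114},{"gripper": 20,"tx": 2.4,"ty": 12.1,"tz": -2,"ax": 0.001,"ay": -0.001,"az": -0.114},{"gripper": 20,"tx": 2.4,"ty": 12.1,"tz": -2,"ax": 0.001,"ay": -0.001,"az": -0.114},{"gripper": 20,"tx": 2.4,"ty": 12.1,"tz": -2,"ax": 0.001,"ay": -0.001,"az": -0.114},{"gripper": 20,"tx": 2.4,"ty": 12.1,"tz": -2,"ax": 0.001,"ay": -0.001,"az": -0.114},{"gripper": 20,"tx": 2.4,"ty": 12.1,"tz": -2,"ax": 0.001,"ay": -0.001,"az": -0.114},{"gripper": 20,"tx": 2.4,"ty": 12.1,"tz": -2,"ax": 0.001,"ay": -0.001,"az": -0.114},{"gripper": 20,"tx": 2.4,"ty": 12.1,"tz": -2,"ax": 0.001,"ay": -0.001,"az": -0.114},{"gripper": 20,"tx": 2.4,"ty": 12.1,"tz": -2,"ax": 0.001,"ay": -0.001,"az": -0.114},{"gripper": 20,"tx": 2.4,"ty": 12.1,"tz": -2,"ax": 0.001,"ay": -0.001,"az": -0.114},{"gripper": 20,"tx": 2.4,"ty": 12.1,"tz": -2,"ax": 0.001,"ay": -0.001,"az": -0.114}])

```text
t: 16.15
tcp_pos: [0.4383, -0.2069, 0.25]
tcp_rot: [[-0.48, -0.877, 0.01], [-0.877, 0.48, -0.003], [-0.002, -0.011, -1.0]]
ft_force: [-0.8, -0.2, -2.2]
finger_gap: 0.365
```

```bash
python3 go.py hb1 blk 110
```

```text
base top z=25.76 + -0.0045 x + -0.0040 y 4792 26930 cost 0.014 centre tool xy 3.43 -0.6 yaw(mod) 0.0022
16.15 [ -5.9   6.7 -16.4   0.2 -66.3 -22.8] F [-0.8 -0.2 -2.2]
module in home frame mm [ -17.9 -321.1  172.1] rot [-0.459  0.327 -1.838]
17 rows: t [-18.  -12.4   0.2] a [ 0.0266  0.0188 -0.1083]
 mid [ 0.557 -0.06   0.241] minz 0.198 end [0.52  0.1   0.198]
```

Request:
jog_arm(steps=[{"gripper": 20,"tx": -18,"ty": -12.4,"tz": 0.2,"ax": 0.0266,"ay": 0.0188,"az": -0.108},{"gripper": 20,"tx": -18,"ty": -12.4,"tz": 0.2,"ax": 0.0266,"ay": 0.0188,"az": -0.108},{"gripper": 20,"tx": -18,"ty": -12.4,"tz": 0.2,"ax": 0.0266,"ay": 0.0188,"az": -0.108},{"gripper": 20,"tx": -18,"ty": -12.4,"tz": 0.2,"ax": 0.0266,"ay": 0.0188,"az": -0.108},{"gripper": 20,"tx": -18,"ty": -12.4,"tz": 0.2,"ax": 0.0266,"ay": 0.0188,"az": -0.108},{"gripper": 20,"tx": -18,"ty": -12.4,"tz": 0.2,"ax": 0.0266,"ay": 0.0188,"az": -0.108},{"gripper": 20,"tx": -18,"ty": -12.4,"tz": 0.2,"ax": 0.0266,"ay": 0.0188,"az": -0.108},{"gripper": 20,"tx": -18,"ty": -12.4,"tz": 0.2,"ax": 0.0266,"ay": 0.0188,"az": -0.108},{"gripper": 20,"tx": -18,"ty": -12.4,"tz": 0.2,"ax": 0.0266,"ay": 0.0188,"az": -0.108},{"gripper": 20,"tx": -18,"ty": -12.4,"tz": 0.2,"ax": 0.0266,"ay": 0.0188,"az": -0.108},{"gripper": 20,"tx": -18,"ty": -12.4,"tz": 0.2,"ax": 0.0266,"ay": 0.0188,"az": -0.108},{"gripper": 20,"tx": -18,"ty": -12.4,"tz": 0.2,"ax": 0.0266,"ay": 0.0188,"az": -0.108},{"gripper": 20,"tx": -18,"ty": -12.4,"tz": 0.2,"ax": 0.0266,"ay": 0.0188,"az": -0.108},{"gripper": 20,"tx": -18,"ty": -12.4,"tz": 0.2,"ax": 0.0266,"ay": 0.0188,"az": -0.108}])

```text
t: 17.32
tcp_pos: [0.5389, 0.059, 0.2116]
tcp_rot: [[0.809, -0.432, 0.398], [-0.419, -0.9, -0.125], [0.412, -0.066, -0.909]]
ft_force: [0.2, 0.1, -2.0]
finger_gap: 0.363
```

```bash
python3 go.py hb1 blk 105
```

```text
base top z=25.76 + -0.0045 x + -0.0040 y 4792 26930 cost 0.014 centre tool xy 3.43 -0.6 yaw(mod) 0.0022
17.3167 [ 31.    4.5 -40.5  35.  -33.    4.9] F [ 0.2  0.1 -2. ]
module in home frame mm [ 26.9 -39.8 110. ] rot [-0.061  0.052 -0.259]
3 rows: t [-11.7 -10.5   1.7] a [ 0.0201  0.017  -0.0863]
 mid [0.529 0.087 0.2  ] minz 0.193 end [0.523 0.1   0.193]
```

Request:
jog_arm(steps=[{"gripper": 20,"tx": -11.7,"ty": -10.5,"tz": 1.7,"ax": 0.02,"ay": 0.017,"az": -0.086},{"gripper": 20,"tx": -11.7,"ty": -10.5,"tz": 1.7,"ax": 0.02,"ay": 0.017,"az": -0.086},{"gripper": 20,"tx": -11.7,"ty": -10.5,"tz": 1.7,"ax": 0.02,"ay": 0.017,"az": -0.086},{"gripper": 20,"tx": 0,"ty": 0,"tz": 0,"ax": 0,"ay": 0,"az": 0},{"gripper": 20,"tx": 0,"ty": 0,"tz": 0,"ax": 0,"ay": 0,"az": 0}])

```text
t: 17.73
tcp_pos: [0.5152, 0.103, 0.1875]
tcp_rot: [[0.874, -0.164, 0.456], [-0.144, -0.986, -0.079], [0.463, 0.003, -0.886]]
ft_force: [0.3, 0.2, -1.4]
finger_gap: 0.367
```

```bash
python3 -c "
from h import *
look('hb2')"; python3 go.py hb2 blk 50
```

```text
base top z=25.17 + -0.0066 x + -0.0018 y 4835 28071 cost 0.014 centre tool xy 0.88 -0.09 yaw(mod) 0.0030
17.7833 [ 33.3   3.3 -50.3  51.2 -23.9   2. ] F [-0.5 -0.5 -2.7]
module in home frame mm [-12.6   1.4 104.1] rot [0.005 0.003 0.024]
2 rows: t [ 6.5  0.9 27. ] a [-0.0026  0.0017  0.0122]
 mid [0.551 0.095 0.146] minz 0.146 end [0.551 0.095 0.146]
```

Request:
jog_arm(steps=[{"gripper": 20,"tx": 6.5,"ty": 0.9,"tz": 27,"ax": -0.003,"ay": 0.002,"az": 0.012},{"gripper": 20,"tx": 6.5,"ty": 0.9,"tz": 27,"ax": -0.003,"ay": 0.002,"az": 0.012},{"gripper": 20,"tx": 0,"ty": 0,"tz": 0,"ax": 0,"ay": 0,"az": 0}])

```text
t: 18.03
tcp_pos: [0.5505, 0.0976, 0.1536]
tcp_rot: [[0.865, -0.187, 0.465], [-0.169, -0.982, -0.082], [0.472, -0.007, -0.882]]
ft_force: [0.6, -1.7, -2.4]
finger_gap: 0.362
```

```bash
python3 go.py hb2 blk 30
```

```text
base top z=25.17 + -0.0066 x + -0.0018 y 4835 28071 cost 0.014 centre tool xy 0.88 -0.09 yaw(mod) 0.0030
18.0333 [ 23.3   8.7 -52.3  72.4 -15.8 -12.7] F [ 0.6 -1.7 -2.4]
module in home frame mm [ 3.2  2.9 57.6] rot [ 0.004 -0.007 -0.   ]
1 rows: t [-3.   2.9 27.5] a [-0.0039 -0.0069 -0.0004]
 mid [0.56  0.093 0.128] minz 0.128 end [0.56  0.093 0.128]
```

Request:
jog_arm(steps=[{"gripper": 20,"tx": -2,"ty": 2,"tz": 8,"ax": -0.003,"ay": -0.004,"az": 0},{"gripper": 20,"tx": -1,"ty": 1,"tz": 8,"ax": -0.001,"ay": -0.003,"az": 0},{"gripper": 20,"tx": 0,"ty": 1,"tz": 8,"ax": 0,"ay": 0,"az": 0},{"gripper": 20,"tx": 0,"ty": 0,"tz": 0,"ax": 0,"ay": 0,"az": 0}])

```text
t: 18.37
tcp_pos: [0.5625, 0.0888, 0.133]
tcp_rot: [[0.865, -0.199, 0.461], [-0.179, -0.98, -0.088], [0.469, -0.006, -0.883]]
ft_force: [0.7, -0.9, -1.7]
finger_gap: 0.368
```

```bash
python3 -c "
from h import *
look('hb3')"; python3 go.py hb3 blk 20
```

```text
base top z=58.15 + 0.0006 x + 0.0007 y 5664 14656 cost 2.131 centre tool xy 18.54 -26.38 yaw(mod) -1.3187
18.4167 [ 15.9  11.2 -53.   88.5 -12.2 -23.3] F [-0.2 -0.5 -3. ]
module in home frame mm [23.9 22.1  0.6] rot [-0.002  0.002 -1.333]
12 rows: t [ 0.1  2.3 -1.6] a [-0.      0.0003 -0.1111]
 mid [0.56  0.074 0.147] minz 0.135 end [0.564 0.067 0.158]
```

```bash
sed -i "s/(z>8)&(z<60)&(p\[:,0\]>0)/(z>8)\&(z<40)\&(p[:,0]>0)/" h.py; python3 go.py hb3 blk 20
```

```text
base top z=25.15 + -0.0068 x + -0.0021 y 4945 26794 cost 0.133 centre tool xy 0.9 -0.02 yaw(mod) 0.0032
18.4167 [ 15.9  11.2 -53.   88.5 -12.2 -23.3] F [-0.2 -0.5 -3. ]
module in home frame mm [ 6.  -4.  33.6] rot [-0.003 -0.005 -0.012]
1 rows: t [-5.9 -3.8 13.6] a [ 0.003  -0.0052 -0.0115]
 mid [0.565 0.092 0.119] minz 0.119 end [0.565 0.092 0.119]
```

Request:
jog_arm(steps=[{"gripper": 20,"tx": -3,"ty": -3,"tz": 3,"ax": 0.002,"ay": -0.003,"az": -0.006},{"gripper": 20,"tx": -3,"ty": -1,"tz": 3,"ax": 0.001,"ay": -0.002,"az": -0.005},{"gripper": 20,"tx": -1,"ty": 0,"tz": 2,"ax": 0,"ay": 0,"az": 0},{"gripper": 20,"tx": 0,"ty": 0,"tz": 0,"ax": 0,"ay": 0,"az": 0}])

```text
t: 18.75
tcp_pos: [0.5644, 0.0928, 0.1287]
tcp_rot: [[0.864, -0.194, 0.465], [-0.175, -0.981, -0.084], [0.473, -0.009, -0.881]]
ft_force: [-0.1, 0.0, -1.3]
finger_gap: 0.365
```

```bash
python3 go.py hb3 blk 20
```

```text
base top z=25.15 + -0.0068 x + -0.0021 y 4945 26794 cost 0.133 centre tool xy 0.9 -0.02 yaw(mod) 0.0032
18.75 [ 13.7  11.8 -53.2  95.5 -11.1 -28. ] F [-0.1  0.  -1.3]
module in home frame mm [ 4.4  0.5 28.7] rot [ 0.001 -0.008 -0.007]
1 rows: t [-4.1  0.6  8.7] a [-0.0014 -0.008  -0.0066]
 mid [0.565 0.092 0.119] minz 0.119 end [0.565 0.092 0.119]
```

Request:
jog_arm(steps=[{"gripper": 20,"tx": -3,"ty": 0.6,"tz": 3,"ax": -0.001,"ay": -0.005,"az": -0.004},{"gripper": 20,"tx": -2,"ty": 0.5,"tz": 3,"ax": 0,"ay": -0.004,"az": -0.003},{"gripper": 20,"tx": -1,"ty": 0.5,"tz": 3,"ax": 0,"ay": -0.002,"az": 0}])

```text
t: 19.0
tcp_pos: [0.5646, 0.0927, 0.1213]
tcp_rot: [[0.867, -0.188, 0.461], [-0.169, -0.982, -0.082], [0.468, -0.007, -0.884]]
ft_force: [-0.1, 0.3, -2.0]
finger_gap: 0.368
```

```bash
python3 go.py hb3 blk 16
```

```text
base top z=25.15 + -0.0068 x + -0.0021 y 4945 26794 cost 0.133 centre tool xy 0.9 -0.02 yaw(mod) 0.0032
19.0 [ 11.7  12.5 -53.3 100.7 -10.1 -31.2] F [-0.1  0.3 -2. ]
module in home frame mm [ 0.9  0.6 22.1] rot [ 0.003 -0.002 -0.001]
1 rows: t [-0.8  0.5  6.1] a [-0.003  -0.0024 -0.0005]
 mid [0.567 0.092 0.116] minz 0.116 end [0.567 0.092 0.116]
```

The block is over its opening (0.9, 0.6 mm off), but q5 is at -10.1°, close to its -9.14° limit, and it would pass it before the block is home. The jaws grip the y faces, so pitch about the jaw axis is free. I'll set the block down on the free desk, regrasp it pitched 18° and end with a more upright tool.

```bash
python3 - <<'E'
s=open('h.py').read()
s=s.replace("def inhand(kind,c):","def inhand(kind,c,pitch=0):\n    V=Ro.from_euler('y',pitch).as_matrix();c=dict(c);Q=T(V,[0,0,0]);c['hand_eye']=np.linalg.inv(Q)@np.array(c['hand_eye']);return Q@inhand0(kind,c)\ndef inhand0(kind,c):")
open('h.py','w').write(s)
g=open('go.py').read()
g=g.replace("M=inhand(kind,c)","pitch=float(sys.argv[4]) if len(sys.argv)>4 else 0;M=inhand(kind,c,pitch)").replace("print(s['t']","if len(sys.argv)>5: H=T(Ro.from_euler('z',-20,degrees=True).as_matrix(),[.46,-.18,0])\nprint(s['t']")
open('go.py','w').write(g)
E
python3 go.py hb3 blk 100 0 desk; python3 -c "
from h import *
A,s=cur();A=A@T(np.eye(3),[0,0,-.11]);print(A[:3,3]);c=pickle.load(open('hb3.pkl','rb'))[1];M=inhand('blk',c)
G=T(Ro.from_euler('z',-20,degrees=True).as_matrix(),[.46,-.18,.06])@np.linalg.inv(M);rows(A,G)"
```

```text
base top z=25.15 + -0.0068 x + -0.0021 y 4945 26794 cost 0.133 centre tool xy 0.9 -0.02 yaw(mod) 0.0032
19.0 [ 11.7  12.5 -53.3 100.7 -10.1 -31.2] F [-0.1  0.3 -2. ]
module in home frame mm [ 23.9 295.3  87.2] rot [ 0.044 -0.492  0.157]
8 rows: t [-3.1 36.3 -3.6] a [-0.0055 -0.0615  0.0199]
 mid [ 0.503 -0.079  0.131] minz 0.123 end [ 0.459 -0.18   0.139]
[0.51396899 0.10171015 0.21852827]
base top z=25.15 + -0.0068 x + -0.0021 y 4945 26794 cost 0.133 centre tool xy 0.9 -0.02 yaw(mod) 0.0032
9 rows: t [-1.3 32.1 13.2] a [-0.0049 -0.0546  0.0176]
 mid [ 0.496 -0.058  0.153] minz 0.099 end [ 0.459 -0.18   0.099]
```

Request:
jog_arm(steps=[{"gripper": 20,"tx": 0,"ty": 0,"tz": -12,"ax": 0,"ay": 0,"az": 0},{"gripper": 20,"tx": 0,"ty": 0,"tz": -20,"ax": 0,"ay": 0,"az": 0},{"gripper": 20,"tx": 0,"ty": 0,"tz": -30,"ax": 0,"ay": 0,"az": 0},{"gripper": 20,"tx": 0,"ty": 0,"tz": -30,"ax": 0,"ay": 0,"az": 0},{"gripper": 20,"tx": 0,"ty": 0,"tz": -30,"ax": 0,"ay": 0,"az": 0},{"gripper": 20,"tx": -1.3,"ty": 32,"tz": 5,"ax": -0.005,"ay": -0.055,"az": 0.018},{"gripper": 20,"tx": -1.3,"ty": 32,"tz": 5,"ax": -0.005,"ay": -0.055,"az": 0.018},{"gripper": 20,"tx": -1.3,"ty": 32,"tz": 10,"ax": -0.005,"ay": -0.055,"az": 0.018},{"gripper": 20,"tx": -1.3,"ty": 32,"tz": 13,"ax": -0.005,"ay": -0.055,"az": 0.018},{"gripper": 20,"tx": -1.3,"ty": 32,"tz": 13,"ax": -0.005,"ay": -0.055,"az": 0.018},{"gripper": 20,"tx": -1.3,"ty": 32,"tz": 13,"ax": -0.005,"ay": -0.055,"az": 0.018},{"gripper": 20,"tx": -1.3,"ty": 32,"tz": 13,"ax": -0.005,"ay": -0.055,"az": 0.018},{"gripper": 20,"tx": -1.3,"ty": 32,"tz": 13,"ax": -0.005,"ay": -0.055,"az": 0.018}])

```text
t: 20.08
tcp_pos: [0.4747, -0.1335, 0.1262]
tcp_rot: [[0.951, -0.305, 0.057], [-0.306, -0.952, 0.02], [0.048, -0.037, -0.998]]
ft_force: [0.1, -0.6, -1.8]
finger_gap: 0.367
```

```bash
python3 go.py hb3 blk 20 0 desk
```

```text
base top z=25.15 + -0.0068 x + -0.0021 y 4945 26794 cost 0.133 centre tool xy 0.9 -0.02 yaw(mod) 0.0032
20.0833 [  2.5  13.6 -27.   -1.4 -46.1  70.6] F [ 0.1 -0.6 -1.8]
module in home frame mm [ 0.8 50.3 87.2] rot [ 0.036 -0.055  0.041]
3 rows: t [-0.6 16.8 21.9] a [-0.0119 -0.0181  0.0139]
 mid [ 0.465 -0.164  0.081] minz 0.059 end [ 0.459 -0.18   0.059]
```

Request:
jog_arm(steps=[{"gripper": 20,"tx": -0.6,"ty": 16.8,"tz": 21.9,"ax": -0.012,"ay": -0.018,"az": 0.014},{"gripper": 20,"tx": -0.6,"ty": 16.8,"tz": 21.9,"ax": -0.012,"ay": -0.018,"az": 0.014},{"gripper": 20,"tx": -0.6,"ty": 16.8,"tz": 20,"ax": -0.012,"ay": -0.018,"az": 0.014},{"gripper": 20,"tx": 0,"ty": 0,"tz": 0,"ax": 0,"ay": 0,"az": 0}])

```text
t: 20.42
tcp_pos: [0.4592, -0.1814, 0.0577]
tcp_rot: [[0.934, -0.356, -0.008], [-0.356, -0.934, 0.015], [-0.013, -0.012, -1.0]]
ft_force: [0.0, -0.9, -2.8]
finger_gap: 0.366
```

```bash
python3 go.py hb3 blk 1 0 desk
```

```text
base top z=25.15 + -0.0068 x + -0.0021 y 4945 26794 cost 0.133 centre tool xy 0.9 -0.02 yaw(mod) 0.0032
20.4167 [ -3.2  20.9 -28.8  -1.3 -40.8  73.4] F [ 0.  -0.9 -2.8]
module in home frame mm [ 0.3 -1.1 18.5] rot [ 0.009  0.006 -0.012]
1 rows: t [-0.3 -1.3 17.5] a [-0.0095  0.0057 -0.0115]
 mid [ 0.459 -0.18   0.04 ] minz 0.04 end [ 0.459 -0.18   0.04 ]
```

Lower 17 mm, open, rise 80 mm so the block's pose can be seen.

Request:
jog_arm(steps=[{"gripper": 20,"tx": 0,"ty": 0,"tz": 9,"ax": -0.008,"ay": 0.005,"az": 0},{"gripper": 20,"tx": 0,"ty": 0,"tz": 6,"ax": 0,"ay": 0,"az": 0},{"gripper": 20,"tx": 0,"ty": 0,"tz": 2,"ax": 0,"ay": 0,"az": 0},{"gripper": 20,"tx": 0,"ty": 0,"tz": 0,"ax": 0,"ay": 0,"az": 0}])

```text
t: 20.75
tcp_pos: [0.4607, -0.1782, 0.0411]
tcp_rot: [[0.935, -0.356, -0.003], [-0.356, -0.935, 0.011], [-0.007, -0.009, -1.0]]
ft_force: [-1.2, -1.0, -2.0]
finger_gap: 0.363
```

```bash
python3 go.py hb3 blk 0 0 desk
```

```text
base top z=25.15 + -0.0068 x + -0.0021 y 4945 26794 cost 0.133 centre tool xy 0.9 -0.02 yaw(mod) 0.0032
20.75 [ -2.7  22.3 -30.1  -1.  -37.8  72.7] F [-1.2 -1.  -2. ]
module in home frame mm [0.8 2.3 1.9] rot [ 0.007 -0.    -0.011]
1 rows: t [-0.7  2.   1.9] a [-0.0073 -0.0004 -0.0113]
 mid [ 0.459 -0.18   0.039] minz 0.039 end [ 0.459 -0.18   0.039]
```

Request:
jog_arm(steps=[{"gripper": 20,"tx": 0,"ty": 0.5,"tz": 2.5,"ax": -0.007,"ay": 0,"az": 0},{"gripper": 60,"tx": 0,"ty": 0,"tz": 0,"ax": 0,"ay": 0,"az": 0},{"gripper": 60,"tx": 0,"ty": 0,"tz": 0,"ax": 0,"ay": 0,"az": 0},{"gripper": 60,"tx": 0,"ty": 0,"tz": 0,"ax": 0,"ay": 0,"az": 0}])

```text
t: 21.08
tcp_pos: [0.464, -0.1771, 0.042]
tcp_rot: [[0.936, -0.352, 0.003], [-0.352, -0.936, 0.004], [0.001, -0.005, -1.0]]
ft_force: [0.4, 1.0, 0.8]
finger_gap: 0.512
```

```bash
python3 - <<'E'
from h import *
A,s=cur();c=pickle.load(open('hb3.pkl','rb'))[1];E=A@inhand('blk',c);print(E[:3,3],s['finger_gap'])
psi=np.arctan2(E[1,0],E[0,0]);print(np.degrees(psi))
R=Rdown(psi)@Ro.from_euler('y',-.314).as_matrix();g=np.array([E[0,3],E[1,3],.055]);G=T(R,g+.019*R[:,2]);print(G.round(3));rows(A,G)
E
```

```text
base top z=25.15 + -0.0068 x + -0.0021 y 4945 26794 cost 0.133 centre tool xy 0.9 -0.02 yaw(mod) 0.0032
[ 0.46506778 -0.17730554  0.00287448] 0.5122640769268618
-20.42358247727467
[[ 0.891 -0.349 -0.289  0.46 ]
 [-0.332 -0.937  0.108 -0.175]
 [-0.309  0.    -0.951  0.037]
 [ 0.     0.     0.     1.   ]]
3 rows: t [-1.4 -0.   1.9] a [-0.0018 -0.1051 -0.0008]
 mid [ 0.461 -0.176  0.038] minz 0.037 end [ 0.46  -0.175  0.037]
```

Request:
jog_arm(steps=[{"gripper": 60,"tx": 0,"ty": 0,"tz": 0,"ax": 0,"ay": 0,"az": 0},{"gripper": 60,"tx": -1.4,"ty": 0,"tz": 0,"ax": -0.002,"ay": -0.105,"az": -0.001},{"gripper": 60,"tx": -1.4,"ty": 0,"tz": 0,"ax": -0.002,"ay": -0.105,"az": -0.001},{"gripper": 60,"tx": -1.4,"ty": 0,"tz": 0,"ax": -0.002,"ay": -0.105,"az": -0.001},{"gripper": 60,"tx": 0,"ty": 0,"tz": 0,"ax": 0,"ay": 0,"az": 0}])

```text
t: 21.5
tcp_pos: [0.458, -0.1745, 0.0455]
tcp_rot: [[0.889, -0.346, -0.299], [-0.327, -0.938, 0.112], [-0.319, -0.001, -0.948]]
ft_force: [1.2, -0.1, -0.2]
finger_gap: 0.687
```

```bash
python3 - <<'E'
from h import *
A,s=cur();print(s['finger_gap'],np.round(s['qpos'],1))
psi=np.radians(-20.4);R=Rdown(psi)@Ro.from_euler('y',-.314).as_matrix();g=np.array([.463,-.1773,.055]);G=T(R,g+.019*R[:,2]);print(G.round(3));rows(A,G)
E
```

```text
0.6869501698197547 [ -5.1  30.1 -15.8  -5.5 -62.2  78.2]
[[ 0.891 -0.349 -0.289  0.457]
 [-0.332 -0.937  0.108 -0.175]
 [-0.309  0.    -0.951  0.037]
 [ 0.     0.     0.     1.   ]]
1 rows: t [2.5 0.9 8.2] a [-0.0005  0.0109  0.0033]
 mid [ 0.457 -0.175  0.037] minz 0.037 end [ 0.457 -0.175  0.037]
```

Request:
jog_arm(steps=[{"gripper": 40,"tx": 2,"ty": 0.9,"tz": 5,"ax": 0,"ay": 0.008,"az": 0.003},{"gripper": 20,"tx": 0,"ty": 0,"tz": 0,"ax": 0,"ay": 0,"az": 0},{"gripper": 20,"tx": 0,"ty": 0,"tz": 0,"ax": 0,"ay": 0,"az": 0},{"gripper": 20,"tx": 0,"ty": 0,"tz": 0,"ax": 0,"ay": 0,"az": 0},{"gripper": 20,"tx": 0,"ty": 0,"tz": 0,"ax": 0,"ay": 0,"az": 0},{"gripper": 20,"tx": 0,"ty": 0,"tz": 0,"ax": 0,"ay": 0,"az": 0},{"gripper": 20,"tx": -8,"ty": 0,"tz": -24,"ax": 0,"ay": 0,"az": 0},{"gripper": 20,"tx": -11,"ty": 0,"tz": -34,"ax": 0,"ay": 0,"az": 0},{"gripper": 20,"tx": -11,"ty": 0,"tz": -34,"ax": 0,"ay": 0,"az": 0},{"gripper": 20,"tx": -11,"ty": 0,"tz": -34,"ax": 0,"ay": 0,"az": 0},{"gripper": 20,"tx": 0,"ty": 0,"tz": 0,"ax": 0,"ay": 0,"az": 0}])

```text
t: 22.42
tcp_pos: [0.4516, -0.174, 0.1751]
tcp_rot: [[0.889, -0.35, -0.294], [-0.333, -0.937, 0.109], [-0.314, 0.001, -0.949]]
ft_force: [1.1, 0.5, -0.9]
finger_gap: 0.365
```

```bash
python3 -c "
from h import *
look('hb4')"; python3 go.py hb4 blk 100 0.314
```

```text
base top z=26.23 + 0.0035 x + -0.0032 y 6355 30142 cost 0.01 centre tool xy 7.31 0.2 yaw(mod) -0.0008
22.4667 [ -5.   20.8  -9.6  -5.  -77.5  76.3] F [-0.2  0.4 -1.8]
module in home frame mm [ -44.3 -283.6   97.2] rot [-0.045  0.504 -0.167]
8 rows: t [ -1.2 -35.4  -1.5] a [-0.0011  0.0629 -0.0218]
 mid [ 0.501 -0.004  0.182] minz 0.174 end [0.521 0.101 0.187]
```

Request:
jog_arm(steps=[{"gripper": 20,"tx": -1.2,"ty": -35.4,"tz": -5,"ax": -0.001,"ay": 0.063,"az": -0.022},{"gripper": 20,"tx": -1.2,"ty": -35.4,"tz": -5,"ax": -0.001,"ay": 0.063,"az": -0.022},{"gripper": 20,"tx": -1.2,"ty": -35.4,"tz": -5,"ax": -0.001,"ay": 0.063,"az": -0.022},{"gripper": 20,"tx": -1.2,"ty": -35.4,"tz": -4,"ax": -0.001,"ay": 0.063,"az": -0.022},{"gripper": 20,"tx": -1.2,"ty": -35.4,"tz": -2,"ax": -0.001,"ay": 0.063,"az": -0.022},{"gripper": 20,"tx": -1.2,"ty": -35.4,"tz": -2,"ax": -0.001,"ay": 0.063,"az": -0.022},{"gripper": 20,"tx": -1.2,"ty": -35.4,"tz": -2,"ax": -0.001,"ay": 0.063,"az": -0.022},{"gripper": 20,"tx": 0,"ty": 0,"tz": 0,"ax": 0,"ay": 0,"az": 0}])

```text
t: 23.13
tcp_pos: [0.5152, 0.0729, 0.1919]
tcp_rot: [[0.97, -0.207, 0.125], [-0.207, -0.978, -0.016], [0.126, -0.011, -0.992]]
ft_force: [-0.8, -0.7, -2.1]
finger_gap: 0.362
```

```bash
python3 go.py hb4 blk 70 0.314
```

```text
base top z=26.23 + 0.0035 x + -0.0032 y 6355 30142 cost 0.01 centre tool xy 7.31 0.2 yaw(mod) -0.0008
23.1333 [ 28.5   9.9 -23.8   5.5 -50.5  46.3] F [-0.8 -0.7 -2.1]
module in home frame mm [ -1.  -28.7 104.1] rot [-0.003  0.054 -0.023]
2 rows: t [  5.1 -14.2  16.5] a [-0.002   0.0272 -0.0118]
 mid [0.535 0.098 0.161] minz 0.161 end [0.535 0.098 0.161]
```

Request:
jog_arm(steps=[{"gripper": 20,"tx": 5,"ty": -14.2,"tz": 5,"ax": -0.002,"ay": 0.027,"az": -0.012},{"gripper": 20,"tx": 5,"ty": -14.2,"tz": 10,"ax": -0.002,"ay": 0.027,"az": -0.012},{"gripper": 20,"tx": 0,"ty": 0,"tz": 0,"ax": 0,"ay": 0,"az": 0},{"gripper": 20,"tx": 0,"ty": 0,"tz": 0,"ax": 0,"ay": 0,"az": 0}])

```text
t: 23.47
tcp_pos: [0.5263, 0.1011, 0.1727]
tcp_rot: [[0.97, -0.177, 0.168], [-0.174, -0.984, -0.033], [0.171, 0.003, -0.985]]
ft_force: [-0.6, 0.5, -1.4]
finger_gap: 0.366
```

```bash
python3 -c "
from h import *
look('hb5')"; python3 go.py hb5 blk 40 0.314
```

```text
base top z=25.58 + 0.0046 x + -0.0033 y 6353 30408 cost 0.01 centre tool xy 6.95 0.05 yaw(mod) -0.0019
23.5167 [ 32.   11.6 -26.5   9.4 -45.1  41.5] F [-0.4 -0.2 -2.8]
module in home frame mm [-3.9  1.1 85.2] rot [-0.002  0.011  0.008]
2 rows: t [ 8.7  0.6 21. ] a [0.0022 0.0055 0.0037]
 mid [0.55  0.095 0.134] minz 0.134 end [0.55  0.095 0.134]
```

Request:
jog_arm(steps=[{"gripper": 20,"tx": 8.7,"ty": 0.6,"tz": 21,"ax": 0.002,"ay": 0.006,"az": 0.004},{"gripper": 20,"tx": 8.7,"ty": 0.6,"tz": 21,"ax": 0.002,"ay": 0.005,"az": 0.004},{"gripper": 20,"tx": 0,"ty": 0,"tz": 0,"ax": 0,"ay": 0,"az": 0}])

```text
t: 23.77
tcp_pos: [0.5499, 0.093, 0.1337]
tcp_rot: [[0.966, -0.188, 0.178], [-0.186, -0.982, -0.03], [0.181, -0.004, -0.984]]
ft_force: [0.1, -1.0, -2.5]
finger_gap: 0.363
```

```bash
python3 go.py hb5 blk 20 0.314
```

```text
base top z=25.58 + 0.0046 x + -0.0033 y 6353 30408 cost 0.01 centre tool xy 6.95 0.05 yaw(mod) -0.0019
23.7667 [ 29.8  15.9 -27.6  10.5 -38.9  41.7] F [ 0.1 -1.  -2.5]
module in home frame mm [ 0.2 -2.1 39.4] rot [-0.001  0.    -0.004]
1 rows: t [ 5.7 -1.9 18.6] a [-0.0006  0.0001 -0.004 ]
 mid [0.559 0.093 0.116] minz 0.116 end [0.559 0.093 0.116]
```

Request:
jog_arm(steps=[{"gripper": 20,"tx": 2,"ty": -1.2,"tz": 6.2,"ax": 0,"ay": 0,"az": -0.003},{"gripper": 20,"tx": 2,"ty": -0.5,"tz": 6.2,"ax": 0,"ay": 0,"az": -0.001},{"gripper": 20,"tx": 1,"ty": 0,"tz": 3,"ax": 0,"ay": 0,"az": 0},{"gripper": 20,"tx": 0,"ty": 0,"tz": 0,"ax": 0,"ay": 0,"az": 0}])

```text
t: 24.1
tcp_pos: [0.558, 0.0907, 0.119]
tcp_rot: [[0.966, -0.188, 0.176], [-0.186, -0.982, -0.031], [0.179, -0.003, -0.984]]
ft_force: [1.3, 0.1, -2.3]
finger_gap: 0.368
```

```bash
python3 go.py hb5 blk 15 0.314
```

```text
base top z=25.58 + 0.0046 x + -0.0033 y 6353 30408 cost 0.01 centre tool xy 6.95 0.05 yaw(mod) -0.0019
24.1 [ 29.   17.6 -27.6  10.8 -37.2  42. ] F [ 1.3  0.1 -2.3]
module in home frame mm [ 0.6 -2.9 22.5] rot [-0.002  0.002 -0.004]
1 rows: t [ 1.7 -2.8  7.3] a [ 0.0009  0.0016 -0.004 ]
 mid [0.561 0.093 0.112] minz 0.112 end [0.561 0.093 0.112]
```

Request:
jog_arm(steps=[{"gripper": 20,"tx": 0,"ty": -2.5,"tz": 1.5,"ax": 0.001,"ay": 0.001,"az": -0.003},{"gripper": 20,"tx": 0,"ty": -1.2,"tz": 1,"ax": 0,"ay": 0,"az": -0.001},{"gripper": 20,"tx": 0,"ty": 0,"tz": 0,"ax": 0,"ay": 0,"az": 0}])

```text
t: 24.35
tcp_pos: [0.5596, 0.0947, 0.1176]
tcp_rot: [[0.966, -0.184, 0.18], [-0.181, -0.983, -0.029], [0.182, -0.004, -0.983]]
ft_force: [0.3, -0.2, -2.9]
finger_gap: 0.364
```

```bash
python3 go.py hb5 blk 15 0.314
```

```text
base top z=25.58 + 0.0046 x + -0.0033 y 6353 30408 cost 0.01 centre tool xy 6.95 0.05 yaw(mod) -0.0019
24.35 [ 29.3  17.8 -27.6  10.9 -36.8  41.7] F [ 0.3 -0.2 -2.9]
module in home frame mm [ 0.8  1.5 20.9] rot [ 0.001 -0.001 -0.   ]
1 rows: t [1.  1.5 5.9] a [-0.0015 -0.0012  0.    ]
 mid [0.561 0.093 0.112] minz 0.112 end [0.561 0.093 0.112]
```

Request:
jog_arm(steps=[{"gripper": 20,"tx": 0.3,"ty": 0.9,"tz": 3,"ax": -0.001,"ay": -0.001,"az": 0},{"gripper": 20,"tx": 0.5,"ty": 0.2,"tz": 3,"ax": 0,"ay": 0,"az": 0},{"gripper": 20,"tx": 0,"ty": 0,"tz": 0,"ax": 0,"ay": 0,"az": 0}])

```text
t: 24.6
tcp_pos: [0.5616, 0.0939, 0.1125]
tcp_rot: [[0.966, -0.183, 0.18], [-0.181, -0.983, -0.029], [0.182, -0.005, -0.983]]
ft_force: [-0.5, 0.4, -2.2]
finger_gap: 0.367
```

```bash
python3 go.py hb5 blk 10 0.314
```

```text
base top z=25.58 + 0.0046 x + -0.0033 y 6353 30408 cost 0.01 centre tool xy 6.95 0.05 yaw(mod) -0.0019
24.6 [ 29.1  18.4 -27.8  11.1 -36.1  41.8] F [-0.5  0.4 -2.2]
module in home frame mm [ 0.2  1.2 15.4] rot [ 0.002 -0.002  0.   ]
1 rows: t [1.5 1.1 5.1] a [-0.0019 -0.0017  0.0009]
 mid [0.564 0.092 0.108] minz 0.108 end [0.564 0.092 0.108]
```

Request:
jog_arm(steps=[{"gripper": 20,"tx": 1,"ty": 0.8,"tz": 3.5,"ax": -0.002,"ay": -0.002,"az": 0.001},{"gripper": 20,"tx": 1,"ty": 0.3,"tz": 3.5,"ax": 0,"ay": 0,"az": 0},{"gripper": 20,"tx": 1,"ty": 0,"tz": 3.5,"ax": 0,"ay": 0,"az": 0}])

```text
t: 24.85
tcp_pos: [0.5668, 0.0922, 0.1027]
tcp_rot: [[0.967, -0.184, 0.179], [-0.181, -0.983, -0.03], [0.182, -0.003, -0.983]]
ft_force: [-1.3, 0.3, -2.4]
finger_gap: 0.366
```

```bash
python3 go.py hb5 blk 0 0.314
```

```text
base top z=25.58 + 0.0046 x + -0.0033 y 6353 30408 cost 0.01 centre tool xy 6.95 0.05 yaw(mod) -0.0019
24.85 [ 28.7  19.5 -27.8  11.3 -34.9  41.9] F [-1.3  0.3 -2.4]
module in home frame mm [0.3 0.3 4.2] rot [ 0.001 -0.001 -0.   ]
1 rows: t [1.  0.3 4.1] a [-0.0007 -0.0008  0.0002]
 mid [0.568 0.092 0.099] minz 0.099 end [0.568 0.092 0.099]
```

Now 10 mm deep with no contact force. Final few millimetres.

Request:
jog_arm(steps=[{"gripper": 20,"tx": 1,"ty": 0.2,"tz": 3,"ax": -0.001,"ay": -0.001,"az": 0},{"gripper": 20,"tx": 0.5,"ty": 0,"tz": 2,"ax": 0,"ay": 0,"az": 0}])

```text
t: 25.02
tcp_pos: [0.5688, 0.0914, 0.0989]
tcp_rot: [[0.967, -0.184, 0.177], [-0.181, -0.983, -0.032], [0.179, -0.001, -0.984]]
ft_force: [-22.0, 6.7, 30.4]
finger_gap: 0.368
```

```bash
python3 go.py hb5 blk 0 0.314
```

```text
base top z=25.58 + 0.0046 x + -0.0033 y 6353 30408 cost 0.01 centre tool xy 6.95 0.05 yaw(mod) -0.0019
25.0167 [ 28.5  20.  -27.7  11.4 -34.7  41.9] F [-22.    6.7  30.4]
module in home frame mm [ 0.3 -0.1 -0.2] rot [-0.002  0.001  0.001]
1 rows: t [-0.4 -0.1 -0.1] a [0.0019 0.0013 0.0001]
 mid [0.568 0.092 0.099] minz 0.099 end [0.568 0.092 0.099]
```

Home at (0.3, -0.1, -0.2) mm, on the floor. Release, back off along the normal.

Request:
jog_arm(steps=[{"gripper": 55,"tx": 0,"ty": 0,"tz": 0,"ax": 0,"ay": 0,"az": 0},{"gripper": 55,"tx": 0,"ty": 0,"tz": 0,"ax": 0,"ay": 0,"az": 0},{"gripper": 55,"tx": 0,"ty": 0,"tz": 0,"ax": 0,"ay": 0,"az": 0},{"gripper": 55,"tx": -1.5,"ty": 0,"tz": -5,"ax": 0,"ay": 0,"az": 0},{"gripper": 55,"tx": -4,"ty": 0,"tz": -12,"ax": 0,"ay": 0,"az": 0},{"gripper": 55,"tx": -6,"ty": 0,"tz": -20,"ax": 0,"ay": 0,"az": 0},{"gripper": 60,"tx": -10,"ty": 0,"tz": -30,"ax": 0,"ay": 0,"az": 0},{"gripper": 60,"tx": -10,"ty": 0,"tz": -30,"ax": 0,"ay": 0,"az": 0},{"gripper": 60,"tx": -10,"ty": 0,"tz": -30,"ax": 0,"ay": 0,"az": 0},{"gripper": 60,"tx": -10,"ty": 0,"tz": -30,"ax": 0,"ay": 0,"az": 0},{"gripper": 60,"tx": 0,"ty": 0,"tz": 0,"ax": 0,"ay": 0,"az": 0}])

```text
t: 25.93
tcp_pos: [0.488, 0.106, 0.2547]
tcp_rot: [[0.966, -0.184, 0.179], [-0.182, -0.983, -0.032], [0.182, -0.002, -0.983]]
ft_force: [-0.2, -0.2, 0.4]
finger_gap: 0.687
```

```bash
python3 chk.py chk2; python3 - <<'E'
from h import *
from workcell import camera
H=np.load('H0.npy');A,c=pickle.load(open('chk2.pkl','rb'))
W=wworld(A,c).reshape(-1,3);W=W[np.isfinite(W).all(1)];L=((W-H[:3,3])@H[:3,:3])*1000
for n,b in dict(cup_front=(30,42,-35,35),cup_leg=(-70,-48,-35,-5),cup_ytab=(-14,14,50,56),cup_ntab=(1,29,-56,-50),blk_front=(22,42,-116,-62),blk_top=(38,43,-116,-45),rim=(50,55,-110,30)).items():
    k=L[(L[:,0]>b[0])&(L[:,0]<b[1])&(L[:,1]>b[2])&(L[:,1]<b[3])&(L[:,2]<24)];print(n,len(k),np.percentile(k[:,2],[10,50,90]).round(1) if len(k) else '')
for n in('scene','side'):
    d=camera(n);o=pickle.load(open(n+'.pkl','rb'));df=np.abs(d['frame'].astype(int)-o['frame']).sum(-1)
    cv2.imwrite(f'pics/{n}9.png',d['frame'][:,:,::-1])
E
```

```text
cup base top plane z 15.15 tilt -0.0277 0.0359 n=1396
cup top z 73.73 rect [ 0.2 -0.4] [46.6 47.5] 0.1
blk base top plane z 14.00 tilt -0.0020 0.0016 n=1578
blk top z 73.94 rect [0.4 0.3] [56.9 32.3] 0.3
rim z 13.31
25.9833 [ 35.5   3.4 -23.8   9.  -55.9  39.2]
cup_front 622 [12.8 13.9 14.9]
cup_leg 375 [13.2 14.1 15. ]
cup_ytab 101 [12.8 13.8 14.9]
cup_ntab 126 [12.7 13.9 14.9]
blk_front 771 [13.  14.  15.3]
blk_top 337 [-97.8  13.6  14.6]
rim 943 [-104.5   13.2   14.7]
```

View pics/chk2.png

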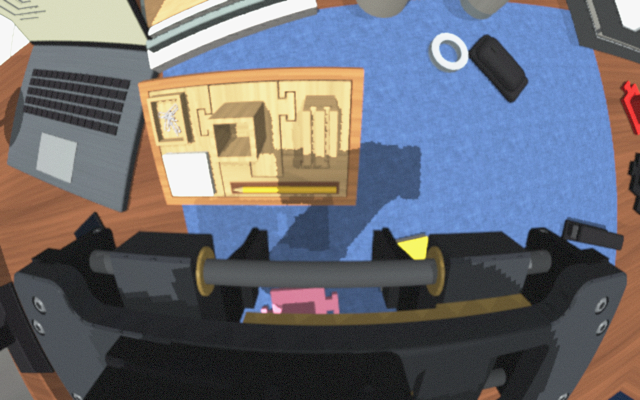

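View pics/scene9.png

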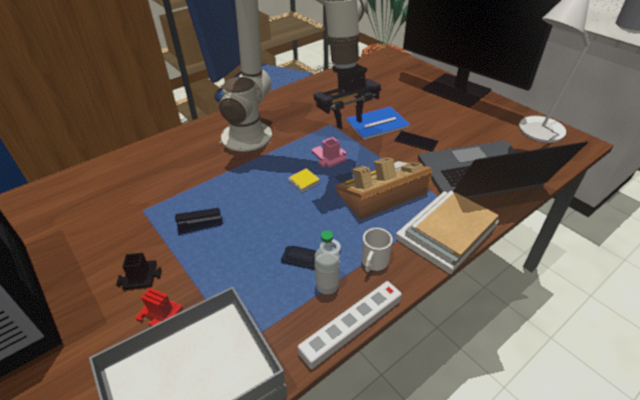

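Both modules are seated flush, cup at (237,135) and block at (320,130) in the wrist picture. The bystanders are where they were in the scene picture and the arm is clear.

```bash
python3 -c "
from workcell import job_done
print(job_done())"
```

```text
the job is handed in; nothing more can be done
None
```

Both bamboo modules are back in their openings, tabs interlocked and let go of, and the job was handed in at about 26 s of robot time. It reports no verdict, so what follows are my own last checks.

| Module | Centre offset from home point | Height | Turn error |
|---|---|---|---|
| Pen cup | 0.2, -0.4 mm | base top about 14 mm above the opening floor, level with the rim; cup top at 73.7 mm | under 0.5° |
| Card block | 0.4, 0.3 mm | base top 14.0 mm above the floor; block top at 73.9 mm, tilt 0.002 rad | under 0.5° |

- **Regrasp:** on the first try the block hovered aligned over its opening, but joint 5 was about to reach its limit. I set the block down on the desk, gripped it again with the tool pitched 18°, and it then went straight in.
- **Contact:** each module met the opening's floor with about 40 N at the wrist, against the 120 N limit. The force readings I saw were only a few newtons otherwise.
- **Bystanders:** in the final scene picture they look unmoved; I checked this by eye only.
- **Disagreeing checks:**
    - A plane fit over the whole cup base gave a raised, tilted surface (15–16.5 mm). I put this down to points from the cup walls, because patches on the front, the leg and both tabs each read 13.8–14.1 mm.
    - The rim read 13.2–13.7 mm where 14 was expected.
    - The two views of the opening differed by 1.4 mm, from camera calibration bias.

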